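# Earth the high-voltage test cell and unload the tested transformers

### The job

The withstand test is over: first make the test cell safe, then unload it. Raise the red lever of the earthing link, lower its coupler over the brass ball on the cell's roof with the blade at its other end in the brass earth fork, and press the lever fully down to lock it; only then lift the clear gate until its pawl catches the upper notch and let it hang there, draw the carriage out to its stop by the black knob, and lay every transformer that is on it flat on the floor of the black tray, side by side, not stacked. Then push the empty carriage fully back in; leave the link locked and the gate up, and the red probe where it lies.

Things in the scene. Friction and masses are not known exactly. Their poses are not given: they have to be found in the camera images.
- cell: the test cell, a fixed clear-sided box with an aluminium frame, 245 mm wide, 170 mm deep, its roof 82 mm above the bench. Origin on the bench in the plane of its clear front gate; x from front to back, y to the left seen by the robot, z up. The gate's guides at its front corners stand 158 mm high
- ball (a point): centre of the brass ball terminal (25 mm across) on a ribbed white insulator on the cell's roof, 130 mm above the bench, 85 mm behind the gate; axes of the cell
- fork (a point): floor of the slot of the brass earth fork on the roof, 111 mm from the ball towards the cell's -y, 113.5 mm above the bench; axes of the cell. The slot runs along y, is 9.5 mm wide and 13 mm deep, with flared lips above, about 20 mm wide at the mouth
- link: the earthing link, a loose part of about 0.47 kg in brass and copper that stands on the bench in front of the cell. Origin at bench level under its ball socket; x along the copper bar from the socket to the blade, z up. It fits the cell with its x along the cell's -y, from ball to fork. The bar is 12 mm wide, 18 to 28 mm above the origin, and ends 122 mm from it
- coupler (a point): centre of the link's ball socket: brass housing 40 x 40 mm, from 16 mm below this point (open underside) to 20.5 mm above, with a low dome on top to 26 mm; grip its flat sides at y = +-20 mm. Its 28 mm bore goes over the ball only with the lever up 0.4 rad or more (down, a jaw closes under the ball); seated, this point lies at the ball's centre. Axes of the link
- blade (a point): middle of the lower edge of the blade under the far end of the bar, 111 mm along x from the coupler point and 16 mm below it; the blade is 6 mm thick (y), 22 mm long (x), 18 mm high. Seated, it rests on the floor of the fork's slot
- lever (a joint): angle of the link's locking lever, rad: 0 lies down along the bar (locked), 0.75 fully raised; friction (about 0.08 N m) keeps it where it is left
- lever_grip (a point): middle of the lever's red grip: 44 mm along the lever (x, away from the hinge), 22 mm wide (y, the hinge line), 13 mm high. The hinge lies 66 mm behind (-x) and 13.5 mm below (-z) it; in the link's axes the hinge is 20 mm along x from the coupler point and 10 mm above it. With the lever down the grip is 86 mm along x from the coupler point and 23.5 mm above it
- gate (a joint): height of the gate, m: 0 closed, 0.070 top of its travel. It weighs 0.24 kg and, let go, falls to the last notch passed: the pawl at its right-hand edge catches at 0.028 (lower notch) and 0.058 (upper notch), once the gate has been lifted 1 to 3 mm beyond
- gate_bar (a point): middle of the yellow grip bar on top of the gate: round, 13 mm thick, 96 mm long along y (axes of the cell), 112 mm above the bench with the gate closed, 24 mm clear above the gate's frame; its two uprights stand at y = +-40 mm
- carriage (a joint): how far the carriage is drawn out of the cell, m: 0 in, 0.108 at its stop; about 1.5 N of friction
- carriage_knob (a point): grip point on the black upright knob on the carriage's pull rod, 48 mm above the bench: round, 21 to 23 mm across, its top 11 mm above this point; axes of the cell; it moves along -x and stands 60 mm in front of the gate when in. The carriage's floor is a flat plate 24 mm above the bench, 82 x 176 mm, its middle 106 mm behind the knob, with 4 mm lips front and back only
- dut_0_mid (a point): centre (half-way up) of a yellow and black transformer, 65 mm long (y), 29 mm wide (x; its solid core 24 mm), 29 mm high, 0.12 kg; it stands on the carriage, long side along the pull direction, 55 mm from its neighbours; grip it by its long sides. There are two or three of them; one that is not here reads None
- dut_1_mid (a point): centre of a second such transformer, the same in all
- dut_2_mid (a point): centre of a third such transformer, the same in all
- dut_0: the transformer of dut_0_mid, origin at the middle of its underside
- dut_1: the transformer of dut_1_mid, origin at the middle of its underside
- dut_2: the transformer of dut_2_mid, origin at the middle of its underside
- tray_in (a point): centre of the inner floor, 4 mm above the bench, of a loose open black tray, outside 125 (x) by 210 (y) mm and 22 mm high, walls 4 mm thick
- hv_probe: a red high-voltage probe lying flat on the bench to the right of the cell, 124 mm long, 23 mm thick, a bystander

How it is judged:
By the outcome, as a careful person would: the job done as asked, in the order asked, and still so for the second after the job is handed in, with the robot touching nothing.
Of dut_0, dut_1, dut_2 only 2 to 3 are there at a start; the rules pass over those that are not, and their reading is None.
At some moment in a run one of tray may be knocked a few centimetres aside while the robot is not near it.
Once in a run the grip may slacken for a moment while it holds something.
It also fails if it takes over 208 s, if anything falls off the work surface, if the arm or the gripper's body presses on something with over 40 N, if the wrist force passes 120 N, or if a joint passes its speed limit or range.

### The arm

A 7-joint arm with a two-finger parallel gripper is mounted at the origin on a cart in front of the work surface, level with it; the furniture and walls round the work are solid. World frame = base frame: x ahead of the robot, y to its left, z up, the work surface at z = 0. Lengths are in m, angles in rad, forces in N, time in s.
With the tool pointing down it reaches from about 0.4 to 0.85 m from the base axis. Payload 10.4 kg.
Tool frame: the origin (TCP) lies midway between the tips of the shut fingers; the grasp point (between the pads) lies 19 mm behind it; y points along the fingers, x is the direction in which the jaws open and shut, and the axes are right-handed (so a half turn about y gives the same grasp; the last joint's range is limited). The gripper opens to 87 mm and grips with 3 to 60 N. Pads are 19 mm wide; open, the fingers measure 117 mm over their backs; the gripper's body (75 mm by 190 mm) begins 51 mm behind the grasp point.
Start: joints at [1.237, 0.332, -0.065, 1.46, 0.022, 1.35, -0.088], TCP at [0.191, -0.595, 0.223] pointing down, gripper open.
Joint ranges: [-2.6, 2.6], [-0.5, 2.12], [-1.47, 1.34], [0.16, 2.42], [-1.27, 4.41], [0.06, 2.06], [-2.6, 2.6]. Speed limits (rad/s): [2.22, 2.22, 2.79, 2.79, 3.14, 3.14, 3.14].

### API

Orientations are given as a unit quaternion [x, y, z, w].
In Python, from bench import * gives the robot as it stands.
- The arm moves only by the tool jog_arm, never from a script. Its argument "commands" is a list of rows, each an object with "translation": the shift along the world's x, y, z in mm, a list of three; "twist": the turn about the world's z in rad. A call has 1 to 20 rows; each row shifts and turns the commanded pose from where the row before left it; what a row does not reach is not made up. A row lasts 1/10 s, in which the tool goes at most 50 mm and 8.59 degrees, less where a joint would pass 70% of its speed; a pose out of reach is approached as far as the arm can. A call is refused whole if a number of a shift passes 50 or a number of a turn 0.15, either way. A call with a gripper value outside its range is refused whole. "grip" is the closure, from 0 (fully open) to 1 (shut), set as the call begins (left out, the last holds). The fingers move at their own pace and stop on an object; "grip_force" is the grip in N (left out, the last holds). Time passes only in rows, so rows that do not move let the fingers close. It gives the time, the measured TCP pose, the force and the opening at its end, in the units of the state.
- read_state(): the state, without advancing time (a new reading comes with each control period).
- camera(name): name is "side" or "top" or "wrist"; returns a dict with "img" (480x640x3 uint8, red, green, blue), "fx", "fy", "cx", "cy" (pixels), "cam_to_world" (4x4, takes a point from camera to world coordinates). Camera axes: x right, y down, z forward; pixel columns grow to the right and rows downward; lengths in m; the calibration is good to about 2 mm. A picture is of the moment at which its call begins. There is no depth.
- close_job(): hands the job in, once; it reports no verdict.
The state is a dict: "time": time; "joint_positions": joint angles; "joint_vel": joint speeds; "joint_torque": joint torques, N m; "ee_pos": TCP position; "eef_rot": TCP orientation; "ft_force": force on the tool from outside, world axes, zero at the start; "torque": the same for the moment, N m; "width": finger opening in m.
Only numpy, scipy, OpenCV 4.12 (cv2) and the standard library are available. Lean on these libraries where they do the work, as an engineer would, in place of code of your own. Each camera call takes 0.05 s, during which the arm holds its last target.

## Working session

There is one attempt and no reset: what is moved stays moved. The work goes in short steps, Python scripts to look and compute and a tool call to move; the robot and the scene stay as the last step left them, time stands still between calls to the robot, and variables do not carry over. Pictures are saved under pics/ and viewed, and the job is handed in when it is done.

Besides the shell and the picture viewer there is one more tool, called after "Call:" as a command line: name --argument value ..., lists and objects as JSON in quotes. jog_arm: Moves the arm, as the interface text tells. Its arguments: {"type":"object","properties":{"commands":{"type":"array"},"grip":{"type":"number"},"grip_force":{"type":"number"}},"required":["commands"]}

```bash
ls; mkdir -p pics
cat > h.py <<'E'
from bench import *
import numpy as np, cv2
def snap(name,fn):
    c=camera(name); cv2.imwrite('pics/'+fn,c['img'][:,:,::-1]); np.savez('pics/'+fn+'.npz',**{k:np.array(v) for k,v in c.items()}); return c
def load(fn):
    return dict(np.load('pics/'+fn+'.npz'))
def ray(c,u,v):
    M=np.array(c['cam_to_world']); d=M[:3,:3]@np.array([(u-c['cx'])/c['fx'],(v-c['cy'])/c['fy'],1.0]); return M[:3,3],d
def onz(c,u,v,z):
    o,d=ray(c,u,v); return o+d*(z-o[2])/d[2]
def tri(c1,p1,c2,p2):
    o1,d1=ray(c1,*p1);o2,d2=ray(c2,*p2)
    d1=d1/np.linalg.norm(d1);d2=d2/np.linalg.norm(d2)
    t=np.linalg.lstsq(np.stack([d1,-d2],1),o2-o1,rcond=None)[0]
    a=o1+t[0]*d1;b=o2+t[1]*d2
    return (a+b)/2,np.linalg.norm(a-b)
def proj(c,p):
    M=np.linalg.inv(np.array(c['cam_to_world'])); q=M[:3,:3]@np.array(p)+M[:3,3]
    return np.array([c['fx']*q[0]/q[2]+c['cx'],c['fy']*q[1]/q[2]+c['cy']])
E
python3 - <<'E'
from h import *
for n in ['side','top','wrist']:
    c=snap(n,n+'0.png'); print(n,c['fx'],c['cx'],c['cy'],np.round(c['cam_to_world'],3).tolist())
print(read_state())
E
```

```text
pics
side 463.29560424143745 312.52341905217594 237.27766929221616 [[-0.729, -0.608, 0.315, 0.303], [-0.685, 0.647, -0.335, 0.083], [-0.0, -0.46, -0.888, 0.866], [0.0, 0.0, 0.0, 1.0]]
top 449.96956790883365 321.2367635096149 241.012560170996 [[0.004, -0.99, 0.139, 0.46], [-1.0, -0.004, 0.007, -0.224], [-0.006, -0.139, -0.99, 0.954], [0.0, 0.0, 0.0, 1.0]]
wrist 409.9676504835262 322.6777990067256 237.9728750913899 [[0.305, -0.921, -0.241, 0.256], [-0.952, -0.295, -0.076, -0.574], [-0.001, 0.252, -0.968, 0.385], [0.0, 0.0, 0.0, 1.0]]
{'time': 0.15, 'joint_positions': array([ 1.23743452,  0.33271749, -0.06468578,  1.46072792,  0.02161283,
        1.3498649 , -0.08852943]), 'joint_vel': array([ 4.44647466e-04, -6.23779080e-04, -1.34814438e-03, -3.99894762e-03,
       -6.62948503e-04, -4.87701148e-04,  9.54583468e-05]), 'joint_torque': array([ 3.54773438e-04, -6.23632050e+01,  2.42163590e-02, -3.90141678e+01,
       -6.14334620e-02,  3.71373212e-02,  1.47256117e-05]), 'ee_pos': array([ 0.1910207 , -0.59480776,  0.22195219]), 'eef_rot': array([-0.57115386,  0.41690858, -0.41630101,  0.57154525]), 'ft_force': array([-0.2423821 ,  0.03957399,  0.71369856]), 'torque': array([ 0.01558961,  0.00227545, -0.01868177]), 'width': 0.08688169888784375}
```

View pics/top0.png

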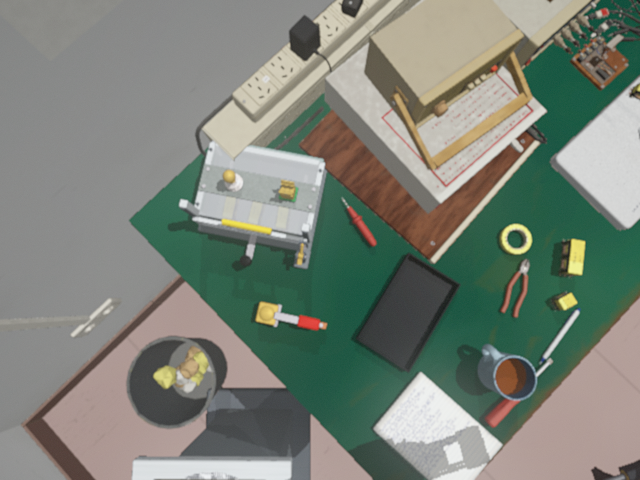

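View pics/side0.png

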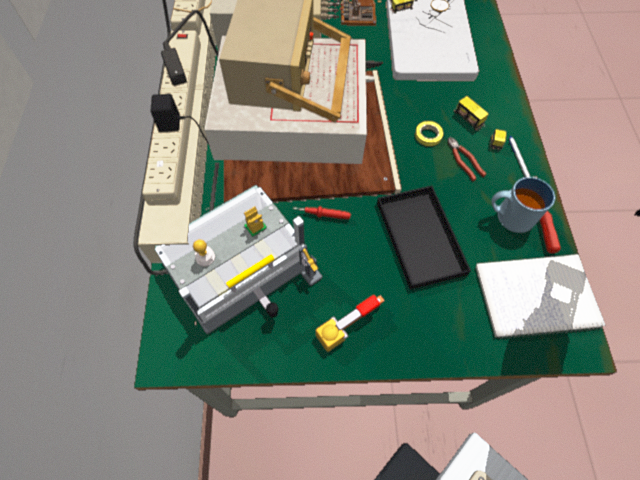

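View pics/wrist0.png

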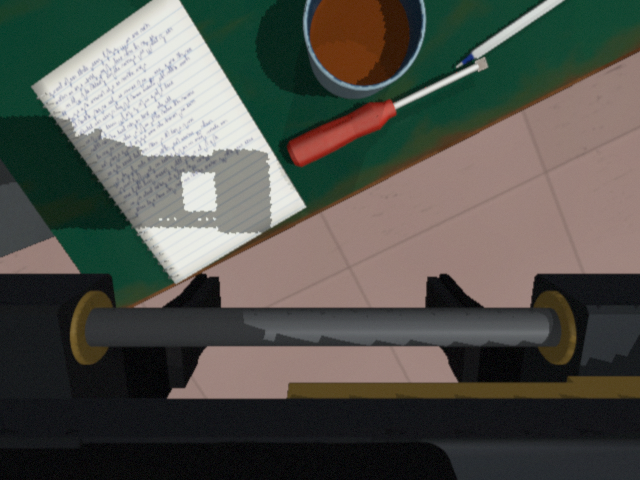

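Run:
```python
import cv2
a=cv2.imread('pics/top0.png')[130:350,165:385]; cv2.imwrite('pics/z1.png',cv2.resize(a,(792,792//1),interpolation=cv2.INTER_CUBIC)[:600])
a=cv2.imread('pics/top0.png')[130:280,170:340];cv2.imwrite('pics/z1.png',cv2.resize(a,None,fx=4,fy=4,interpolation=cv2.INTER_CUBIC))
a=cv2.imread('pics/side0.png')[180:330,145:335];cv2.imwrite('pics/z2.png',cv2.resize(a,None,fx=4,fy=4,interpolation=cv2.INTER_CUBIC))
b=cv2.imread('pics/top0.png')[290:340,245:335];c=cv2.imread('pics/side0.png')[285:360,305:395]
import numpy as np
cv2.imwrite('pics/z3.png',cv2.resize(np.vstack([b,c]),None,fx=4.7,fy=4.7,interpolation=cv2.INTER_CUBIC))
```

```text
(no output)
```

View pics/z1.png

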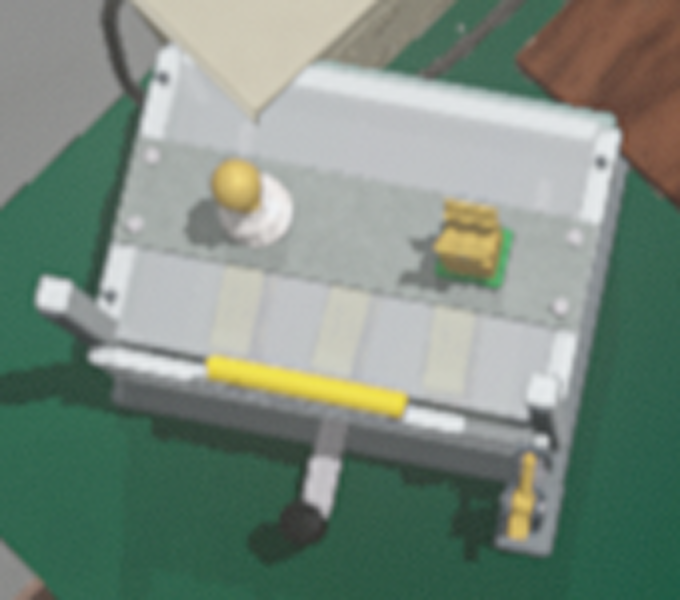

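View pics/z2.png

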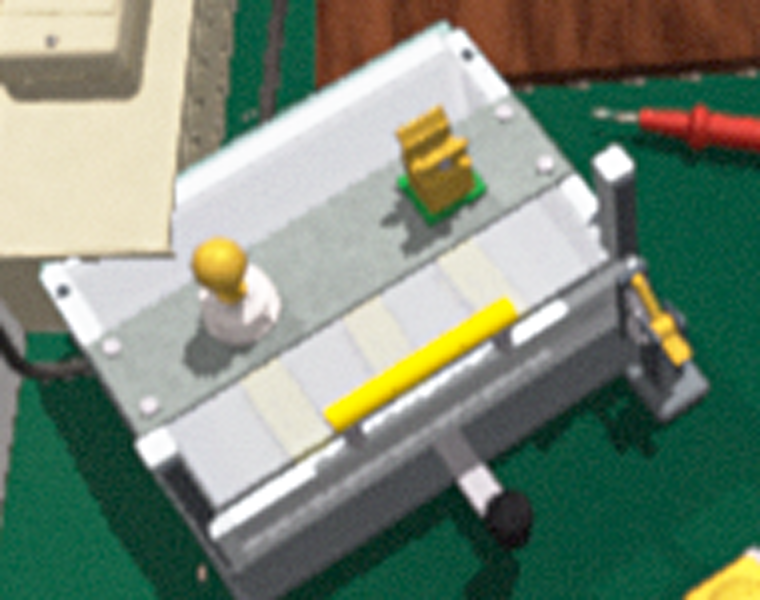

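View pics/z3.png

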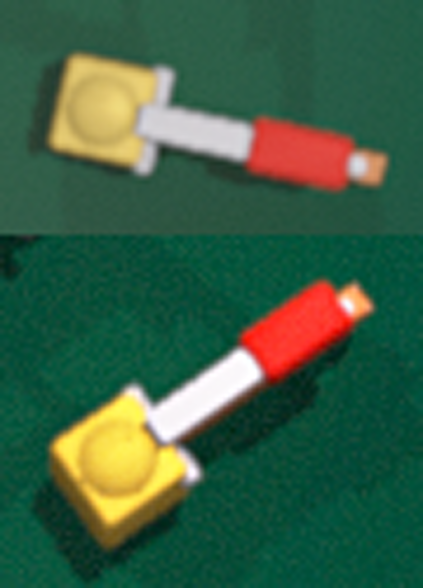

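```bash
cat > m0.py <<'E'
from h import *
t=load('top0.png');s=load('side0.png')
def mask(c,lo,hi,box):
    hsv=cv2.cvtColor(np.ascontiguousarray(c['img']),cv2.COLOR_RGB2HSV); m=cv2.inRange(hsv,lo,hi); k=np.zeros_like(m);x0,y0,x1,y1=box;k[y0:y1,x0:x1]=m[y0:y1,x0:x1]
    cs=cv2.findContours(k,cv2.RETR_EXTERNAL,cv2.CHAIN_APPROX_NONE)[0]
    b=max(cs,key=cv2.contourArea); r=cv2.minAreaRect(b); mm=cv2.moments(b); return np.array([mm['m10']/mm['m00'],mm['m01']/mm['m00']]),r
Y=((24,150,120),(34,255,255));R=((0,170,120),(6,255,255))
bt,rt=mask(t,*Y,(210,210,285,240));bs,rs=mask(s,*Y,(220,250,280,290))
print(bt,rt,bs,rs); print('bar',tri(t,bt,s,bs))
for e in [((222.5,221.8),(228.3,284.3)),((271,231),(272.5,257))]: print('barend',tri(t,e[0],s,e[1]))
print('ball',tri(t,(229.2,176.8),s,(200,245.8)))
print('fork mouth',tri(t,(287.5,190),s,(254,220)))
print('knobtop',tri(t,(245.5,260),s,(272.5,308.8)))
print('dome',tri(t,(266.3,313.4),s,(330.1,331.8)))
print('grip',tri(t,(308.8,322.6),s,(369.3,305.6)))
gt,rt=mask(t,*R,(290,300,335,340));gs,rs=mask(s,*R,(340,285,390,325)); print(gt,gs,rt,rs,tri(t,gt,s,gs))
hsv=cv2.cvtColor(np.ascontiguousarray(t['img']),cv2.COLOR_RGB2HSV)
m=cv2.inRange(hsv,(0,0,0),(180,255,60))
k=np.zeros_like(m);k[245:380,345:470]=m[245:380,345:470]
cs=cv2.findContours(k,cv2.RETR_EXTERNAL,cv2.CHAIN_APPROX_NONE)[0];b=max(cs,key=cv2.contourArea);r=cv2.minAreaRect(b);print(r)
for p in cv2.boxPoints(r): print(p,onz(t,*p,0.015))
E
python3 m0.py
```

```text
[246.37580794 226.18559557] ((245.88461303710938, 226.07693481445312), (49.22514724731445, 4.902903079986572), 11.309932708740234) [249.93288591 270.62583893] ((249.9529266357422, 270.7117614746094), (6.6725945472717285, 53.6108512878418), 57.528804779052734)
bar (array([ 0.60501361, -0.07628083,  0.11577951]), np.float64(0.0004035778284382644))
barend (array([ 0.61207134, -0.03207008,  0.12032583]), np.float64(0.0012791887991811918))
barend (array([ 0.59632674, -0.12275654,  0.11261443]), np.float64(0.00072040970184599))
ball (array([ 0.69581202, -0.04466587,  0.13491235]), np.float64(1.4114836980253328e-05))
fork mouth (array([ 0.67631901, -0.15278335,  0.11171701]), np.float64(0.0007650258831722597))
knobtop (array([ 0.54610977, -0.06566883,  0.05172831]), np.float64(0.002487964333434347))
dome (array([ 0.44077379, -0.10838863,  0.04396643]), np.float64(0.0005804047109810504))
grip (array([ 0.42201329, -0.19402286,  0.04490847]), np.float64(0.0030222395702543038))
[308.42439863 322.54123711] [367.87508772 304.89754386] ((308.7529296875, 322.61175537109375), (20.391464233398438, 11.28038501739502), 12.528807640075684) ((367.91949462890625, 304.9563903808594), (12.452324867248535, 21.873493194580078), 55.00797653198242) (array([ 0.42332328, -0.19284181,  0.04773916]), np.float64(0.0006085090068683536))
((405.47357177734375, 311.9364013671875), (65.54124450683594, 104.04592895507812), 31.908105850219727)
[350.1575  338.77734] [ 0.39001522 -0.27714807  0.015     ]
[405.1519  250.45308] [ 0.57214526 -0.39327056  0.015     ]
[460.78964 285.09546] [ 0.5002384  -0.50696518  0.015     ]
[405.79526 373.41974] [ 0.32197596 -0.3892169   0.015     ]
```

Run:
```python
from h import *
t=load('top0.png');s=load('side0.png')
print(tri(t,(234,159),s,(188,243)))
print(tri(t,(201,128),s,(143,245)))
a=t['img'][60:200,170:380,::-1];cv2.imwrite('pics/z4.png',cv2.resize(a,None,fx=3.8,fy=3.8,interpolation=cv2.INTER_CUBIC))
M=np.array([0.6958,-0.0447,0.13]);print(proj(t,M),proj(s,M))
```

```text
(array([ 0.74731607, -0.04193721,  0.08057066]), np.float64(0.002398541013430104))
(array([0.80442144, 0.02183895, 0.09036877]), np.float64(0.011083647994622938))
[229.75926726 177.53185929] [200.62228863 247.02556431]
```

View pics/z4.png

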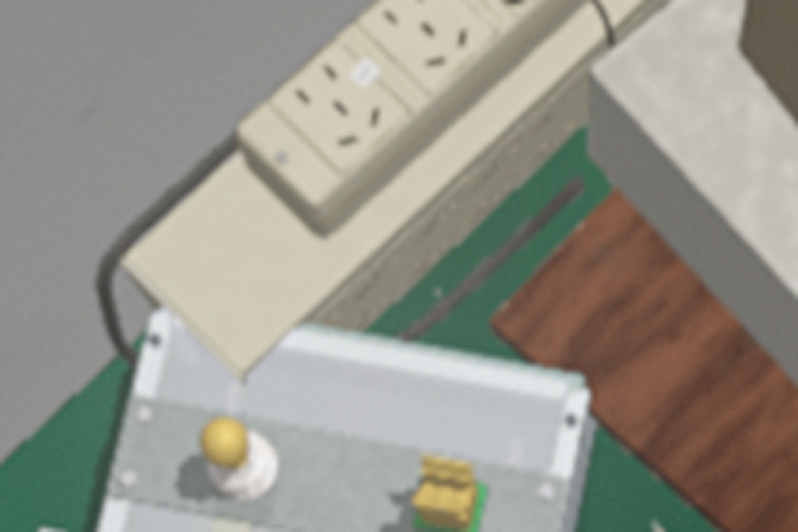

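```bash
cat >> h.py <<'E'
from scipy.spatial.transform import Rotation as Ro
def st():
    s=read_state();R=Ro.from_quat(s['eef_rot']).as_matrix()
    print('t',round(s['time'],2),'tcp',np.round(s['ee_pos']*1000,1),'jaw yaw %.4f'%np.arctan2(R[1,0],R[0,0]),'F',np.round(s['ft_force'],1),'w %.1f'%(s['width']*1000),'q',np.round(s['joint_positions'],2));return s
E
python3 - <<'E'
from h import *
s=st();print(Ro.from_quat(s['eef_rot']).as_matrix().round(3))
t=load('top0.png');S=load('side0.png')
for n,z,p,q in [('dome',.042,(266.3,313.4),(330.1,331.8)),('grip',.046,(308.4,322.5),(367.9,304.9)),('ball',.13,(229.2,176.8),(200,245.8)),('bar',.112+.004,(246.3,226.2),(249.9,270.6)),('fork',.1265,(287.5,190),(254,220)),('knob',.059,(245.5,260),(272.5,308.8))]: print(n,onz(t,*p,z),onz(S,*q,z))
E
```

```text
t 0.15 tcp [ 191.  -594.8  222. ] jaw yaw -1.2601 F [-0.2  0.   0.7] w 86.9 q [ 1.24  0.33 -0.06  1.46  0.02  1.35 -0.09]
[[ 0.306 -0.     0.952]
 [-0.952  0.001  0.306]
 [-0.001 -1.    -0.   ]]
dome [ 0.44098983 -0.10800376  0.042     ] [ 0.44084261 -0.10897911  0.042     ]
grip [ 0.42360613 -0.19259719  0.046     ] [ 0.42326978 -0.19359581  0.046     ]
ball [ 0.69722085 -0.04359583  0.13      ] [ 0.69845661 -0.04552372  0.13      ]
bar [ 0.60512465 -0.07606929  0.116     ] [ 0.60481503 -0.07631752  0.116     ]
fork [ 0.67285689 -0.15383439  0.1265    ] [ 0.66864889 -0.14830721  0.1265    ]
knob [ 0.54649844 -0.06631537  0.059     ] [ 0.54281829 -0.06488951  0.059     ]
```

Call:
jog_arm --commands '[{"translation": [10, 20, 5], "twist": 0.06}, {"translation": [19, 33, 0], "twist": 0.09}, {"translation": [19, 33, 0], "twist": 0.09}, {"translation": [19, 33, 0], "twist": 0.09}, {"translation": [19, 33, 0], "twist": 0.09}, {"translation": [19, 33, 0], "twist": 0.09}, {"translation": [19, 33, 0], "twist": 0.09}, {"translation": [19, 33, 0], "twist": 0.09}, {"translation": [19, 33, -5], "twist": 0.09}, {"translation": [19, 33, -10], "twist": 0.09}, {"translation": [19, 33, -20], "twist": 0.09}, {"translation": [19, 33, -20], "twist": 0.09}, {"translation": [13, 19, -20], "twist": 0.006}, {"translation": [0, 0, 0], "twist": 0}]' --grip 0.35 --grip_force 15

```text
time: 1.55
ee_pos: [0.4232, -0.1894, 0.1503]
eef_rot: [-0.703, 0.071, -0.069, 0.704]
ft_force: [-0.4, 0.3, 0.4]
width: 0.0566
```

Run:
```python
from h import *
st();c=snap('wrist','w1.png');st()
```

```text
t 1.55 tcp [ 423.2 -189.4  150.3] jaw yaw -0.1986 F [-0.4  0.3  0.4] w 56.6 q [ 0.83  0.07 -0.52  1.94  0.04  1.15  0.1 ]
t 1.6 tcp [ 422.9 -191.6  151.5] jaw yaw -0.2011 F [-0.  -0.3  0.4] w 56.5 q [ 0.83  0.07 -0.52  1.94  0.04  1.15  0.1 ]
```

View pics/w1.png

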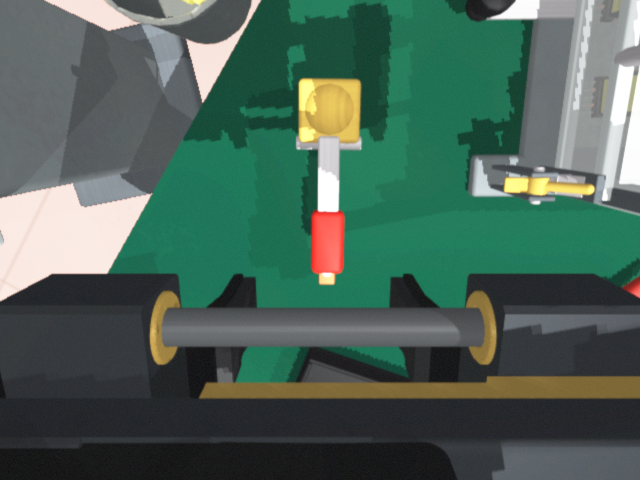

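Run:
```python
from h import *
c=load('w1.png')
d=onz(c,330,109,.040);g=onz(c,328,242,.046);h=onz(c,330,111,.0365)
print(d,g,h,np.linalg.norm(d-g),np.arctan2(*(g-d)[1::-1]))
a=onz(c,299,100,.0365);b=onz(c,361,100,.0365);print(a,b,np.linalg.norm(a-b),np.arctan2(*(b-a)[1::-1]))
M=np.array(c['cam_to_world']);print(M[:3,3])
```

```text
[ 0.44348158 -0.10898305  0.04      ] [ 0.42536971 -0.19328635  0.046     ] [ 0.4433252  -0.11002687  0.0365    ] 0.08643544332511725 -1.7824212665705532
[ 0.42510824 -0.09944411  0.0365    ] [ 0.46415175 -0.10734565  0.0365    ] 0.03983503980157384 -0.1996807827065066
[ 0.43699355 -0.12213486  0.31373784]
```

Call:
jog_arm --commands '[{"translation": [1, -1, -15], "twist": 0}, {"translation": [0, 0, -25], "twist": 0}, {"translation": [0, 0, -25], "twist": 0}, {"translation": [0, 0, -25], "twist": 0}, {"translation": [0, 0, -20], "twist": 0}, {"translation": [0, 0, -15], "twist": 0}, {"translation": [0, 0, -4], "twist": 0}, {"translation": [0, 0, 0], "twist": 0}]'

```text
time: 2.4
ee_pos: [0.4238, -0.1949, 0.0238]
eef_rot: [0.703, -0.073, 0.072, -0.703]
ft_force: [-0.2, 0.1, -0.1]
width: 0.0564
```

Call:
jog_arm --commands '[{"translation": [0, 0, 0]}, {"translation": [0, 0, 0], "twist": 0}, {"translation": [0, 0, 0], "twist": 0}, {"translation": [0, 0, 0], "twist": 0}, {"translation": [0, 0, 0], "twist": 0}]' --grip 1 --grip_force 12

```text
invalid input at $.commands[0]: expected keys translation, twist
```

Call:
jog_arm --commands '[{"translation": [0, 0, 0], "twist": 0}, {"translation": [0, 0, 0], "twist": 0}, {"translation": [0, 0, 0], "twist": 0}, {"translation": [0, 0, 0], "twist": 0}, {"translation": [0, 0, 0], "twist": 0}]' --grip 1 --grip_force 12

```text
time: 2.9
ee_pos: [0.4242, -0.1941, 0.0238]
eef_rot: [0.704, -0.072, 0.072, -0.703]
ft_force: [0.2, 0.8, -0.2]
width: 0.0244
```

Call:
jog_arm --commands '[{"translation": [0.3, 1.7, 6.5], "twist": 0}, {"translation": [0.5, 2.3, 6.3], "twist": 0}, {"translation": [0.6, 2.8, 6.1], "twist": 0}, {"translation": [0.7, 3.5, 5.7], "twist": 0}, {"translation": [0.8, 4.0, 5.4], "twist": 0}, {"translation": [0.9, 4.5, 4.9], "twist": 0}, {"translation": [0.5, 2.3, 2.3], "twist": 0}, {"translation": [0, 0, 0], "twist": 0}]'

```text
time: 3.7
ee_pos: [0.4288, -0.1724, 0.0612]
eef_rot: [-0.703, 0.071, -0.072, 0.703]
ft_force: [-0.2, 1.5, 0.2]
width: 0.0218
```

Run:
```python
from h import *
st();c=snap('wrist','w2.png');t=snap('top','t2.png');s=snap('side','s2.png')
a=np.vstack([t['img'][280:345,240:340],s['img'][280:360,300:400]])[:,:,::-1];cv2.imwrite('pics/z5.png',cv2.resize(a,None,fx=4,fy=4,interpolation=cv2.INTER_CUBIC))
```

```text
t 3.7 tcp [ 428.8 -172.4   61.2] jaw yaw -0.2032 F [-0.2  1.5  0.2] w 21.8 q [ 0.78  0.18 -0.53  2.03  0.11  0.95 -0.01]
```

View pics/w2.png

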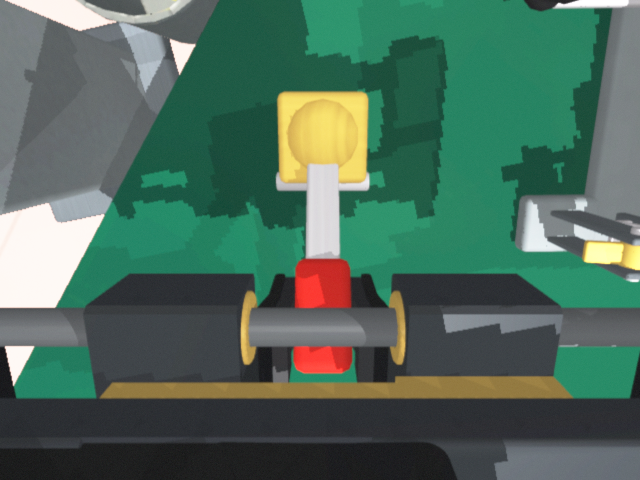

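View pics/z5.png

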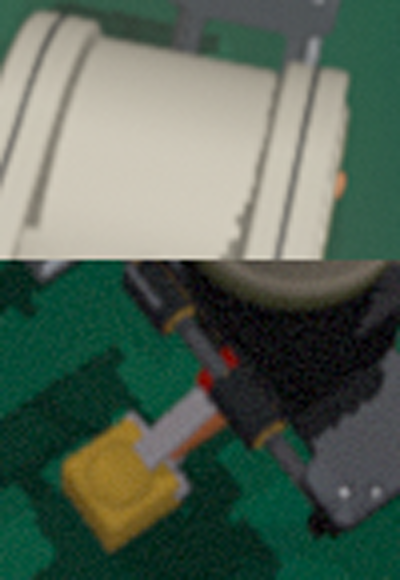

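Call:
jog_arm --commands '[{"translation": [0, 0, 0], "twist": 0}, {"translation": [0, 0, 0], "twist": 0}, {"translation": [0, 0, 3], "twist": 0}, {"translation": [0, 0, 20], "twist": 0}, {"translation": [0, 0, 35], "twist": 0}, {"translation": [0, -10, 40], "twist": 0}, {"translation": [0, -30, 30], "twist": 0}, {"translation": [0, 0, 0], "twist": 0}]' --grip 0.3

```text
time: 4.65
ee_pos: [0.4298, -0.2175, 0.193]
eef_rot: [0.705, -0.071, 0.076, -0.702]
ft_force: [-0.2, 0.7, -0.3]
width: 0.0604
```

Run:
```python
from h import *
st();c=snap('wrist','w3.png');s=snap('side','s3.png')
```

```text
t 4.65 tcp [ 429.8 -217.5  193. ] jaw yaw -0.2084 F [-0.2  0.7 -0.3] w 60.4 q [ 0.85  0.06 -0.49  1.85  0.03  1.23  0.14]
```

View pics/w3.png

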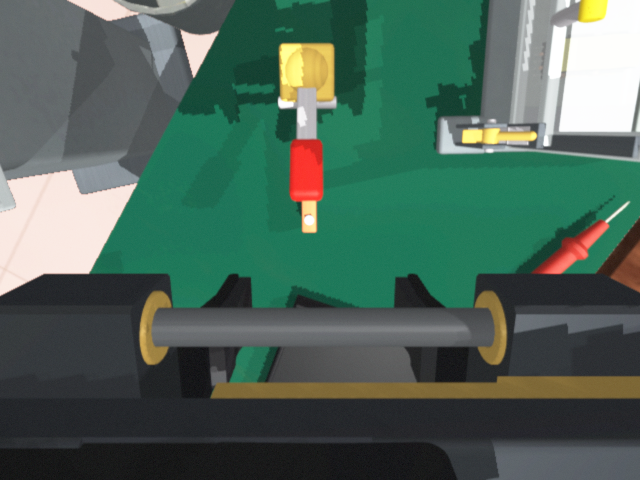

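View pics/s3.png

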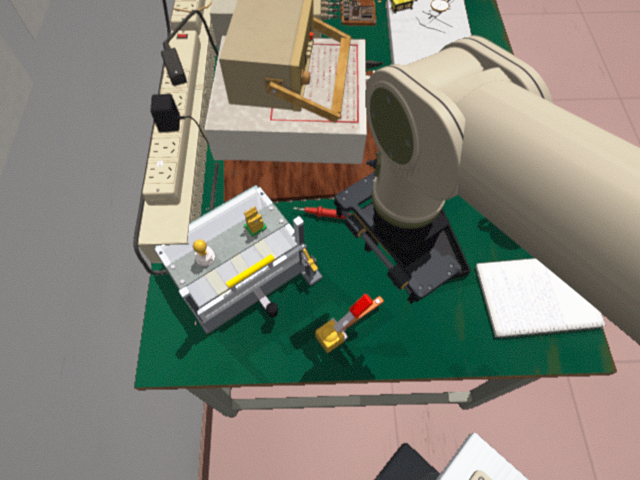

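```bash
python3 - <<'E'
from h import *
c=load('w3.png')
print(onz(c,306.5,69,.041),onz(c,307,72,.0365),onz(c,309.5,218,.028))
a=onz(c,280,72,.0365);b=onz(c,334,72,.0365);print(np.linalg.norm(a-b))
E
python3 - <<'E'
import cv2,numpy as np
a=cv2.imread('pics/w3.png')[30:240,250:370];b=cv2.imread('pics/s3.png')[275:365,300:400]
b=cv2.resize(b,(233,210));cv2.imwrite('pics/z6.png',cv2.resize(np.hstack([a,b]),None,fx=2.2,fy=2.2,interpolation=cv2.INTER_CUBIC))
E
```

```text
[ 0.44221147 -0.10608395  0.041     ] [ 0.44211595 -0.10753344  0.0365    ] [ 0.41987356 -0.2156735   0.028     ]
0.03932267634105934
```

View pics/z6.png

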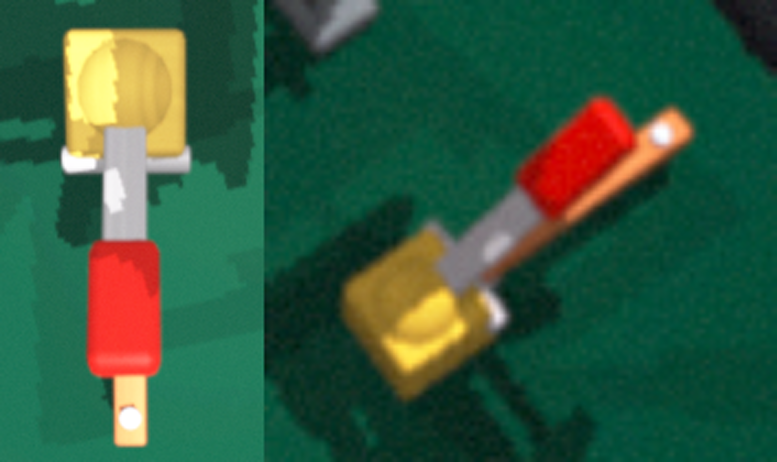

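Call:
jog_arm --commands '[{"translation": [3, 25, 0], "twist": 0}, {"translation": [3, 30, 0], "twist": 0}, {"translation": [3, 30, 0], "twist": 0}, {"translation": [3, 26, 0], "twist": 0.004}, {"translation": [0, 0, -20], "twist": 0}, {"translation": [0, 0, -30], "twist": 0}, {"translation": [0, 0, -20], "twist": 0}, {"translation": [0, 0, 0], "twist": 0}, {"translation": [0, 0, 0], "twist": 0}]' --grip 0

```text
time: 5.65
ee_pos: [0.44, -0.1012, 0.1185]
eef_rot: [-0.703, 0.071, -0.07, 0.704]
ft_force: [-0.1, 0.2, 0.6]
width: 0.0873
```

Run:
```python
from h import *
st();c=snap('wrist','w4.png')
```

```text
t 5.65 tcp [ 440.  -101.2  118.5] jaw yaw -0.1991 F [-0.1  0.2  0.6] w 87.3 q [ 0.72  0.08 -0.62  2.    0.05  1.08 -0.11]
```

View pics/w4.png

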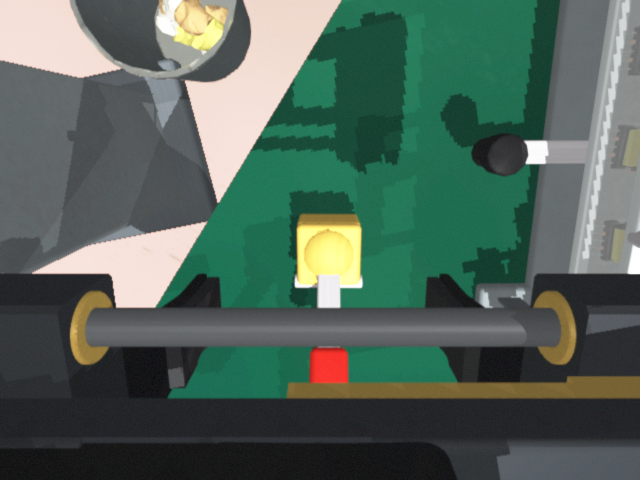

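Run:
```python
from h import *
c=load('w4.png')
print(onz(c,328.5,255,.040),onz(c,328.5,219,.0365),onz(c,328.5,281,.0365))
```

```text
[ 0.44201326 -0.10662482  0.04      ] [ 0.44632942 -0.08514228  0.0365    ] [ 0.43847821 -0.12461532  0.0365    ]
```

Call:
jog_arm --commands '[{"translation": [2.5, -2.5, -15], "twist": 0}, {"translation": [0, 0, -25], "twist": 0}, {"translation": [0, 0, -25], "twist": 0}, {"translation": [0, 0, -20], "twist": 0}, {"translation": [0, 0, -15], "twist": 0}, {"translation": [0, 0, -10], "twist": 0}, {"translation": [0, 0, 0], "twist": 0}, {"translation": [0, 0, 0], "twist": 0}]'

```text
time: 6.5
ee_pos: [0.4436, -0.1045, 0.0096]
eef_rot: [0.704, -0.07, 0.071, -0.704]
ft_force: [-0.8, -0.4, 0.2]
width: 0.0869
```

Call:
jog_arm --commands '[{"translation": [0, 0, 0], "twist": 0}, {"translation": [0, 0, 0], "twist": 0}, {"translation": [0, 0, 0], "twist": 0}, {"translation": [0, 0, 0], "twist": 0}, {"translation": [0, 0, 0], "twist": 0}, {"translation": [0, 0, 0], "twist": 0}]' --grip 1 --grip_force 55

```text
time: 7.1
ee_pos: [0.443, -0.1045, 0.0088]
eef_rot: [-0.704, 0.071, -0.071, 0.704]
ft_force: [0.0, -0.1, 0.7]
width: 0.047
```

Call:
jog_arm --commands '[{"translation": [0, 0, 0], "twist": 0}, {"translation": [0, 0, 0], "twist": 0}, {"translation": [0, 0, 0], "twist": 0}, {"translation": [0, 0, 5], "twist": 0}, {"translation": [0, 0, 10], "twist": 0}, {"translation": [0, 0, 20], "twist": 0}, {"translation": [0, 0, 25], "twist": 0}, {"translation": [0, 0, 30], "twist": 0}, {"translation": [0, 0, 30], "twist": 0}, {"translation": [0, 0, 30], "twist": 0}, {"translation": [0, 0, 30], "twist": 0}, {"translation": [0, 0, 10], "twist": 0}, {"translation": [0, 0, 0], "twist": 0}]'

```text
time: 8.4
ee_pos: [0.4435, -0.1045, 0.1998]
eef_rot: [0.704, -0.07, 0.071, -0.703]
ft_force: [-0.4, 0.3, -5.2]
width: 0.0395
```

Run:
```python
from h import *
st();c=snap('wrist','w5.png');S=snap('side','s5.png')
t=load('top0.png');s=load('side0.png')
a=[onz(t,222.5,221.8,.112),onz(t,271,231,.112)];b=[onz(s,228.3,284.3,.112),onz(s,272.5,257,.112)]
for e in (a,b): d=e[1]-e[0];print(e,np.linalg.norm(d),np.arctan2(d[1],d[0]))
```

```text
t 8.4 tcp [ 443.5 -104.5  199.8] jaw yaw -0.1999 F [-0.4  0.3 -5.2] w 39.5 q [ 0.75  0.   -0.61  1.89  0.    1.25 -0.06]
[array([ 0.61415746, -0.02979702,  0.112     ]), array([ 0.59674452, -0.12249854,  0.112     ])] 0.09432274765962378 -1.7564715834532534
[array([ 0.61491236, -0.03365282,  0.112     ]), array([ 0.59623149, -0.12308108,  0.112     ])] 0.09135857251304354 -1.7767273169443016
```

View pics/w5.png

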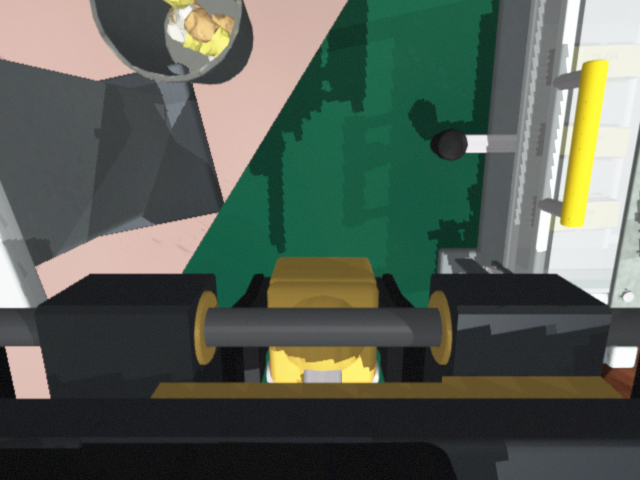

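View pics/s5.png

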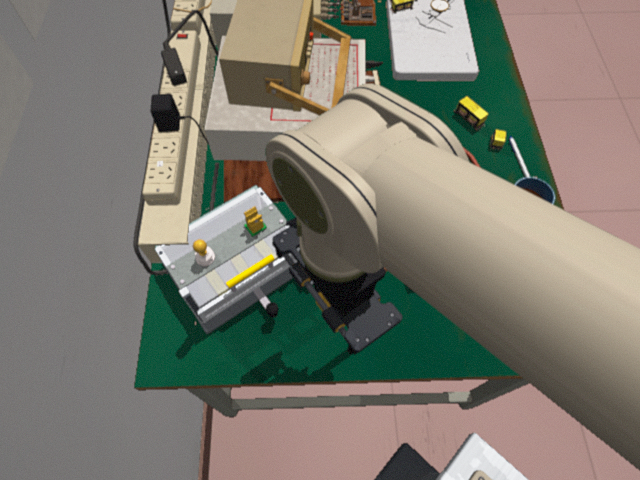

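Run:
```python
from h import *
c=load('w5.png')
e=[onz(c,595,64,.118),onz(c,573,223,.118)];d=e[1]-e[0];print(e,np.linalg.norm(d),np.arctan2(d[1],d[0]))
a=c['img'][0:270,420:640,::-1];cv2.imwrite('pics/z7.png',cv2.resize(a,None,fx=2.2,fy=2.2))
```

```text
[array([ 0.61281714, -0.03180827,  0.118     ]), array([ 0.59644237, -0.12099654,  0.118     ])] 0.09067900260350399 -1.7523719486630527
```

View pics/z7.png

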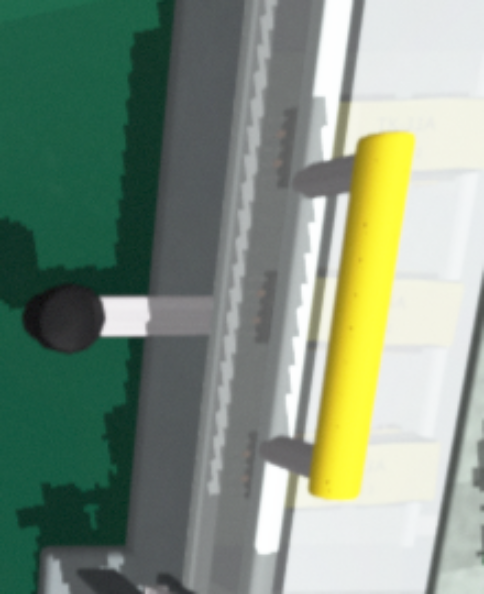

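Call:
jog_arm --commands '[{"translation": [10, -1, 0], "twist": 0.004}, {"translation": [20, -1, 0], "twist": 0.004}, {"translation": [25, -2, 0], "twist": 0.004}, {"translation": [25, -2, 0], "twist": 0.004}, {"translation": [25, -2, 0], "twist": 0}, {"translation": [25, -2, 0], "twist": 0}, {"translation": [25, -2, 0], "twist": 0}, {"translation": [25, -2, 0], "twist": 0}, {"translation": [25, -2, 0], "twist": 0}, {"translation": [20, -1, 0], "twist": 0}, {"translation": [10, 0, 0], "twist": 0}, {"translation": [5, 0, 0], "twist": 0}, {"translation": [0, 0, 0], "twist": 0}, {"translation": [0, 0, 0], "twist": 0}]'

```text
time: 9.9
ee_pos: [0.6826, -0.1214, 0.1979]
eef_rot: [-0.704, 0.065, -0.065, 0.704]
ft_force: [0.1, -0.6, -4.8]
width: 0.0396
```

Run:
```python
from h import *
st();c=snap('wrist','w6.png');st()
```

```text
t 9.9 tcp [ 682.6 -121.4  197.9] jaw yaw -0.1839 F [ 0.1 -0.6 -4.8] w 39.6 q [ 0.49  0.56 -0.58  1.26  0.3   1.41 -0.25]
t 9.95 tcp [ 682.5 -121.6  198.4] jaw yaw -0.1841 F [ 0.7 -0.1 -4.6] w 39.3 q [ 0.49  0.56 -0.58  1.26  0.3   1.41 -0.25]
```

View pics/w6.png

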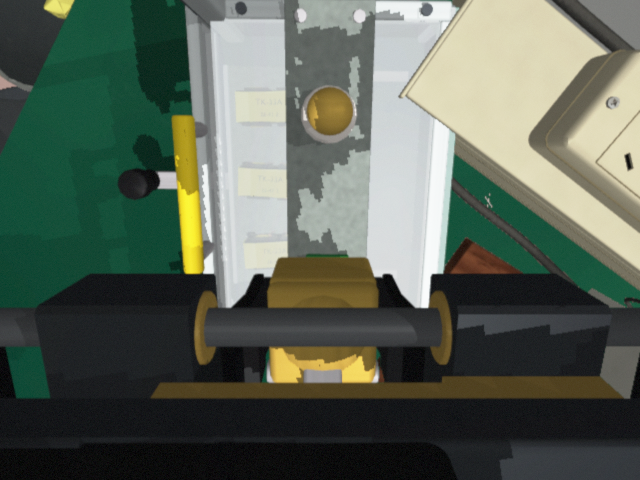

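Run:
```python
from h import *
c=load('w6.png')
hsv=cv2.cvtColor(c['img'],cv2.COLOR_RGB2HSV)
k=np.zeros(hsv.shape[:2],np.uint8);k[80:145,300:360]=cv2.inRange(hsv,(12,110,60),(35,255,255))[80:145,300:360]
cs=cv2.findContours(k,0,1)[0];b=max(cs,key=cv2.contourArea);print(cv2.minEnclosingCircle(b),cv2.contourArea(b),cv2.boundingRect(b))
(u,v),r=cv2.minEnclosingCircle(b)
B=onz(c,u,v,.13);print('ball',B)
tcp=np.array([.6825,-.1216,.1984]);y=-.184
jx=np.array([np.cos(y),np.sin(y),0]);lx=np.array([np.sin(y),-np.cos(y),0])
print('rel jaw,linkx',(B-tcp)@jx,(B-tcp)@lx)
zt=.1984-.009+.0365
for off in (0,1.5e-3):
  for dy in(-.02,.02):
    p=tcp+lx*(off-.02)+jx*dy;p[2]=zt;print(proj(c,p))
e1=onz(c,288,20,.082);e2=onz(c,287,240,.082);d=e2-e1;print('roof edge yaw',np.arctan2(d[1],d[0]))
e1=onz(c,377,20,.082);e2=onz(c,369,240,.082);d=e2-e1;print('roof edge yaw',np.arctan2(d[1],d[0]))
a=c['img'][240:400,180:460,::-1];cv2.imwrite('pics/z8.png',cv2.resize(a,None,fx=2.8,fy=2.8))
```

```text
((329.5, 110.89130401611328), 23.542863845825195) 1615.5 (307, 88, 46, 47)
ball [ 0.70029001 -0.04387128  0.13      ]
rel jaw,linkx 0.003268194169287777 -0.07967155527183648
[266.46342751 276.288857  ]
[380.84039122 276.25062771]
[266.61488216 280.326678  ]
[380.69078684 280.29018702]
roof edge yaw -1.7819614131013584
roof edge yaw -1.7622579485506122
```

View pics/z8.png

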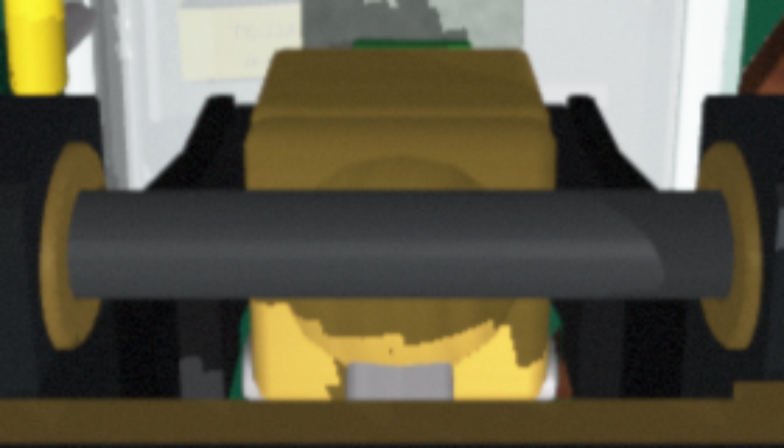

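Call:
jog_arm --commands '[{"translation": [3, 10, -5], "twist": -0.004}, {"translation": [4, 15, -10], "twist": -0.004}, {"translation": [3.5, 13.7, -9], "twist": 0}, {"translation": [0, 0, -5], "twist": 0}, {"translation": [0, 0, 0], "twist": 0}, {"translation": [0, 0, 0], "twist": 0}, {"translation": [0, 0, 0], "twist": 0}]'

```text
time: 10.65
ee_pos: [0.6936, -0.0835, 0.1702]
eef_rot: [0.704, -0.068, 0.068, -0.704]
ft_force: [-0.6, -0.1, -4.9]
width: 0.0395
```

Run:
```python
from h import *
st();c=snap('wrist','w7.png');s=snap('side','s7.png');st()
a=s['img'][150:330,120:340,::-1];cv2.imwrite('pics/z9.png',cv2.resize(a,None,fx=3.3,fy=3.3))
```

```text
t 10.65 tcp [693.6 -83.5 170.2] jaw yaw -0.1929 F [-0.6 -0.1 -4.9] w 39.5 q [ 0.43  0.59 -0.58  1.28  0.32  1.36 -0.33]
t 10.75 tcp [693.6 -83.4 170.2] jaw yaw -0.1929 F [ 0.6  0.5 -4.9] w 39.6 q [ 0.43  0.59 -0.58  1.28  0.32  1.36 -0.33]
```

View pics/w7.png

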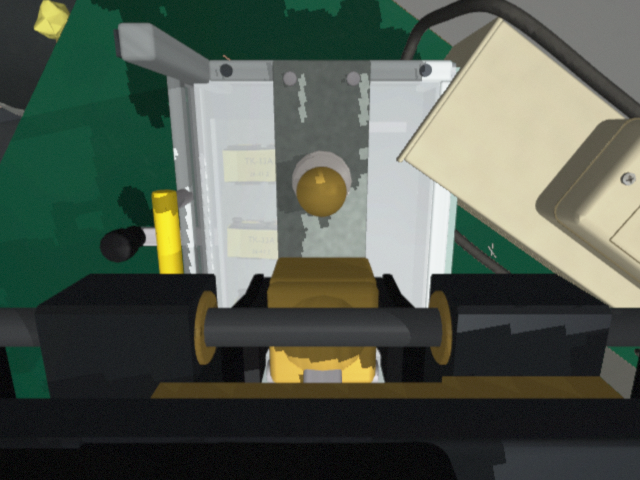

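View pics/z9.png

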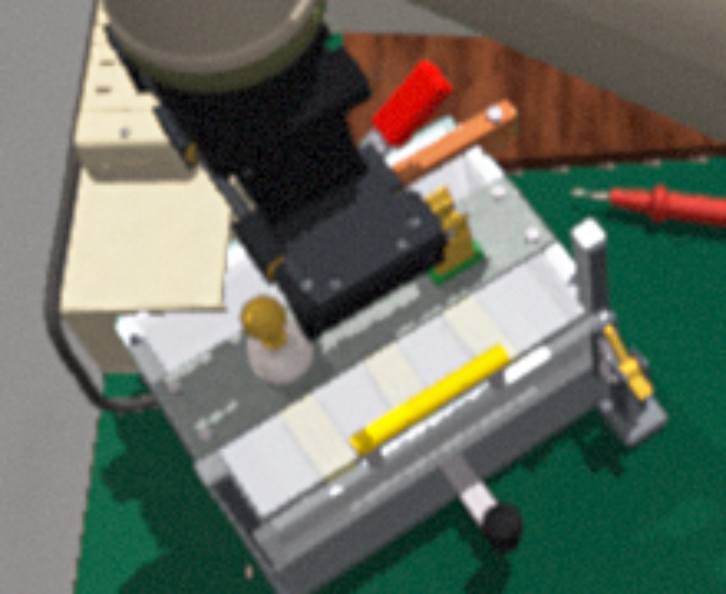

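```bash
cat > ball.py <<'E'
from h import *
import sys
fn=sys.argv[1];tcp=np.array(eval(sys.argv[2]))/1000;y=float(sys.argv[3]);box=eval(sys.argv[4])
c=load(fn);hsv=cv2.cvtColor(c['img'],cv2.COLOR_RGB2HSV)
x0,y0,x1,y1=box
k=np.zeros(hsv.shape[:2],np.uint8);k[y0:y1,x0:x1]=cv2.inRange(hsv,(12,110,60),(35,255,255))[y0:y1,x0:x1]
cs=cv2.findContours(k,0,1)[0];b=max(cs,key=cv2.contourArea);(u,v),r=cv2.minEnclosingCircle(b);print(u,v,r,cv2.contourArea(b),cv2.boundingRect(b))
B=onz(c,u,v,.13);print('ball',B)
jx=np.array([np.cos(y),np.sin(y),0]);lx=np.array([np.sin(y),-np.cos(y),0])
print('rel jaw,linkx',(B-tcp)@jx,(B-tcp)@lx)
E
python3 ball.py w7.png "[693.6,-83.4,170.2]" -0.193 "(290,150,355,225)"
python3 - <<'E'
from h import *
c=load('w7.png')
for a,b in [((274.5,80),(279,250)),((370,80),(366,250))]:
  d=onz(c,*b,.082)-onz(c,*a,.082);print(np.arctan2(d[1],d[0]))
g=cv2.cvtColor(c['img'],cv2.COLOR_RGB2GRAY)
for v in (100,120,140,230,245):
  print(v,c['img'][v,268:286].sum(1).tolist(),c['img'][v,360:376].sum(1).tolist())
E
```

```text
321.0 191.3333282470703 24.687023162841797 1834.5 (297, 167, 49, 50)
ball [ 0.70011088 -0.04415714  0.13      ]
rel jaw,linkx -0.001136947216564774 -0.03976305811419203
-1.766139720453898
-1.7605358353063096
100 [587, 586, 589, 591, 573, 447, 311, 285, 289, 289, 285, 284, 287, 285, 280, 288, 283, 285] [481, 477, 474, 482, 480, 484, 485, 487, 457, 400, 549, 593, 596, 594, 595, 596]
120 [597, 596, 595, 594, 593, 572, 366, 277, 284, 279, 280, 286, 279, 289, 285, 284, 282, 276] [479, 477, 480, 480, 481, 468, 407, 388, 399, 522, 582, 596, 605, 599, 606, 600]
140 [600, 601, 600, 596, 602, 588, 502, 336, 292, 282, 289, 285, 287, 290, 292, 285, 286, 275] [277, 270, 276, 282, 278, 277, 273, 280, 412, 571, 607, 610, 607, 605, 606, 608]
230 [610, 615, 611, 611, 606, 610, 605, 601, 587, 413, 293, 286, 278, 283, 282, 279, 277, 276] [503, 500, 503, 502, 508, 493, 522, 601, 623, 620, 625, 621, 628, 625, 622, 625]
245 [619, 625, 624, 622, 625, 624, 627, 623, 619, 526, 339, 283, 270, 276, 275, 283, 282, 280] [494, 489, 486, 483, 476, 474, 591, 623, 630, 630, 629, 627, 632, 629, 633, 630]
```

Run:
```python
from h import *
c=load('w7.png');tcp=np.array([.6936,-.0834,.1702]);y=-.193
jx=np.array([np.cos(y),np.sin(y),0]);lx=np.array([np.sin(y),-np.cos(y),0])
for off in (0.5,1.5,2.5,3.5):
  for zb in (.0085,.0095):
    o=[]
    for z in (0,.0365):
      p=tcp+lx*(off*1e-3-.02);p[2]=tcp[2]-zb+z;o.append(proj(c,p).round(1))
    print(off,zb,o)
g=c['img'].astype(int).sum(2)
print([ (v,g[v,322]) for v in range(250,300)])
```

```text
0.5 0.0085 [array([323.5, 248. ]), array([323.7, 276.9])]
0.5 0.0095 [array([323.4, 247.4]), array([323.7, 275.9])]
1.5 0.0085 [array([323.5, 250.2]), array([323.7, 279.6])]
1.5 0.0095 [array([323.4, 249.6]), array([323.7, 278.6])]
2.5 0.0085 [array([323.5, 252.4]), array([323.7, 282.3])]
2.5 0.0095 [array([323.4, 251.8]), array([323.7, 281.2])]
3.5 0.0085 [array([323.5, 254.6]), array([323.7, 284.9])]
3.5 0.0095 [array([323.4, 254. ]), array([323.7, 283.9])]
[(250, np.int64(500)), (251, np.int64(494)), (252, np.int64(496)), (253, np.int64(492)), (254, np.int64(496)), (255, np.int64(496)), (256, np.int64(457)), (257, np.int64(340)), (258, np.int64(214)), (259, np.int64(174)), (260, np.int64(179)), (261, np.int64(182)), (262, np.int64(185)), (263, np.int64(183)), (264, np.int64(183)), (265, np.int64(179)), (266, np.int64(181)), (267, np.int64(184)), (268, np.int64(183)), (269, np.int64(178)), (270, np.int64(185)), (271, np.int64(180)), (272, np.int64(183)), (273, np.int64(177)), (274, np.int64(189)), (275, np.int64(177)), (276, np.int64(186)), (277, np.int64(188)), (278, np.int64(204)), (279, np.int64(217)), (280, np.int64(216)), (281, np.int64(208)), (282, np.int64(194)), (283, np.int64(190)), (284, np.int64(201)), (285, np.int64(197)), (286, np.int64(207)), (287, np.int64(208)), (288, np.int64(225)), (289, np.int64(234)), (290, np.int64(234)), (291, np.int64(232)), (292, np.int64(243)), (293, np.int64(238)), (294, np.int64(242)), (295, np.int64(235)), (296, np.int64(220)), (297, np.int64(213)), (298, np.int64(218)), (299, np.int64(220))]
```

Run:
```python
from h import *
s=load('s7.png');tcp=np.array([.6936,-.0834,.1702]);y=-.193
a=s['img'][165:205,240:290,::-1];cv2.imwrite('pics/z10.png',cv2.resize(a,None,fx=12,fy=12,interpolation=cv2.INTER_CUBIC))
jx=np.array([np.cos(y),np.sin(y),0]);lx=np.array([np.sin(y),-np.cos(y),0])
def pl(u,v):
    o,d=ray(s,u,v);t=((tcp-o)@jx)/(d@jx);p=o+t*d;return (p-tcp)@lx,p[2]
for uv in [(270,184),(269,184),(271,184),(270,183),(270,185)]: print(uv,pl(*uv))
# side-camera bias check: ball
B=np.array([.7001,-.0442,.13]);print(proj(s,B))
s0=load('side0.png')
```

```text
(270, 184) (np.float64(0.11734470969950782), np.float64(0.18694886817796552))
(269, 184) (np.float64(0.1154155884487606), np.float64(0.18862072316762002))
(271, 184) (np.float64(0.11928338081534921), np.float64(0.1852687368865482))
(270, 183) (np.float64(0.1176247123792962), np.float64(0.18981665190322738))
(270, 185) (np.float64(0.1170629947112255), np.float64(0.18406354701186278))
[198.82274126 245.7186819 ]
```

View pics/z10.png

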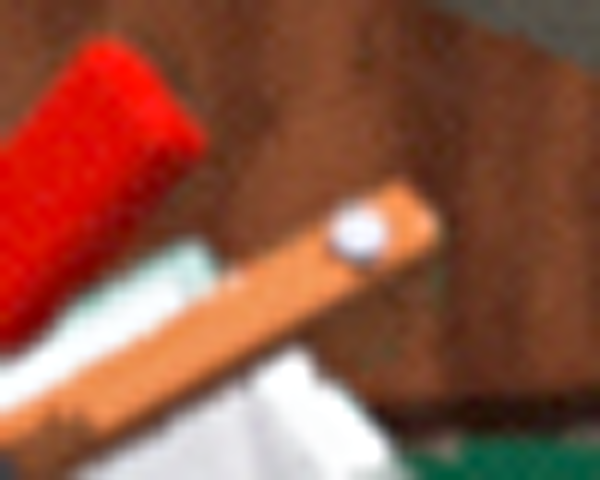

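Call:
jog_arm --commands '[{"translation": [-0.8, 0.2, -5], "twist": 0}, {"translation": [0, 0, -9], "twist": 0}, {"translation": [0, 0, 0], "twist": 0}, {"translation": [0, 0, 0], "twist": 0}, {"translation": [0, 0, 0], "twist": 0}]'

```text
time: 11.25
ee_pos: [0.6928, -0.0826, 0.1559]
eef_rot: [-0.704, 0.068, -0.068, 0.704]
ft_force: [0.0, -0.6, -4.4]
width: 0.0395
```

Run:
```python
from h import *
st();c=snap('wrist','w8.png')
a=c['img'][150:310,220:430,::-1];cv2.imwrite('pics/z11.png',cv2.resize(a,None,fx=3.6,fy=3.6,interpolation=cv2.INTER_CUBIC))
```

```text
t 11.25 tcp [692.8 -82.6 155.9] jaw yaw -0.1920 F [ 0.  -0.6 -4.4] w 39.5 q [ 0.44  0.6  -0.58  1.3   0.32  1.34 -0.33]
```

View pics/z11.png

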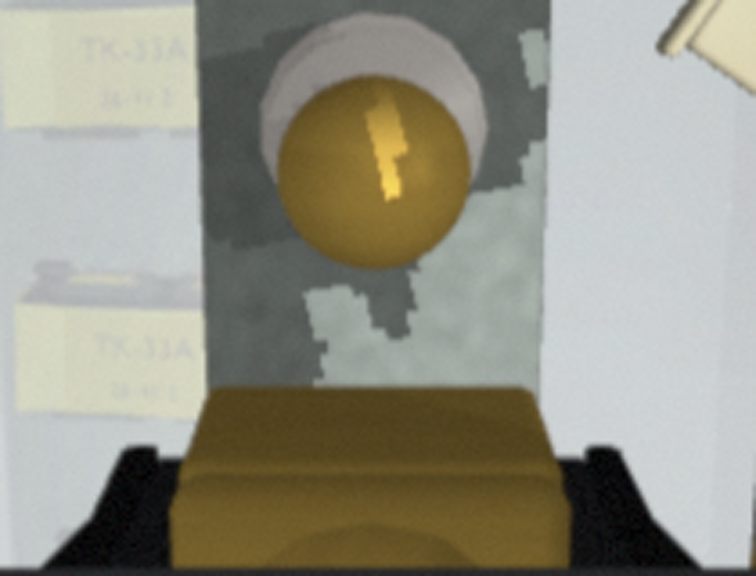

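Run:
```python
from h import *
c=load('w8.png');tcp=np.array([.6928,-.0826,.1559]);y=-.192
jx=np.array([np.cos(y),np.sin(y),0]);lx=np.array([np.sin(y),-np.cos(y),0])
def r(u,v,z):
    p=onz(c,u,v,z);return p.round(4),((p-tcp)@jx*1e3).round(2),((p-tcp)@lx*1e3).round(2)
B=r(323.9,197.9,.13);print(B)
for zb in (.146,.147,.148): print(r(322.1,257.8,zb))
print(r(220+205/3.6,257.8,.147),r(220+530/3.6,257.8,.147))
for v in(281,283): print(r(322.9,v,.147+.0365-.001))
```

```text
(array([ 0.7004, -0.0444,  0.13  ]), np.float64(0.15), np.float64(-38.89))
(array([ 0.6949, -0.068 ,  0.146 ]), np.float64(-0.7), np.float64(-14.74))
(array([ 0.695 , -0.0677,  0.147 ]), np.float64(-0.7), np.float64(-15.06))
(array([ 0.695 , -0.0674,  0.148 ]), np.float64(-0.7), np.float64(-15.37))
(array([ 0.6755, -0.0639,  0.147 ]), np.float64(-20.55), np.float64(-15.07)) (array([ 0.7145, -0.0715,  0.147 ]), np.float64(19.14), np.float64(-15.04))
(array([ 0.6958, -0.0653,  0.1825]), np.float64(-0.37), np.float64(-17.56))
(array([ 0.6956, -0.066 ,  0.1825]), np.float64(-0.37), np.float64(-16.81))
```

Call:
jog_arm --commands '[{"translation": [2.8, 14.3, 2], "twist": 0}, {"translation": [3, 14, 0], "twist": 0}, {"translation": [3, 14, 0], "twist": 0}, {"translation": [0, 0, 0], "twist": 0}, {"translation": [0, 0, 0], "twist": 0}, {"translation": [0, 0, -2], "twist": 0}, {"translation": [0, 0, -3], "twist": 0}, {"translation": [0, 0, -3], "twist": 0}, {"translation": [0, 0, -2], "twist": 0}, {"translation": [0, 0, 0], "twist": 0}]'

```text
time: 12.3
ee_pos: [0.7012, -0.0406, 0.1472]
eef_rot: [0.704, -0.068, 0.068, -0.704]
ft_force: [-0.1, -0.9, -5.5]
width: 0.0394
```

Run:
```python
from h import *
s=st();print(s['torque']);c=snap('wrist','w9.png');s=snap('side','s9.png')
a=s['img'][150:330,120:340,::-1];cv2.imwrite('pics/z12.png',cv2.resize(a,None,fx=3.3,fy=3.3))
```

```text
t 12.3 tcp [701.2 -40.6 147.2] jaw yaw -0.1923 F [-0.1 -0.9 -5.5] w 39.4 q [ 0.37  0.61 -0.58  1.3   0.33  1.33 -0.4 ]
[ 0.20486266 -0.12219691 -0.03218917]
```

View pics/z12.png

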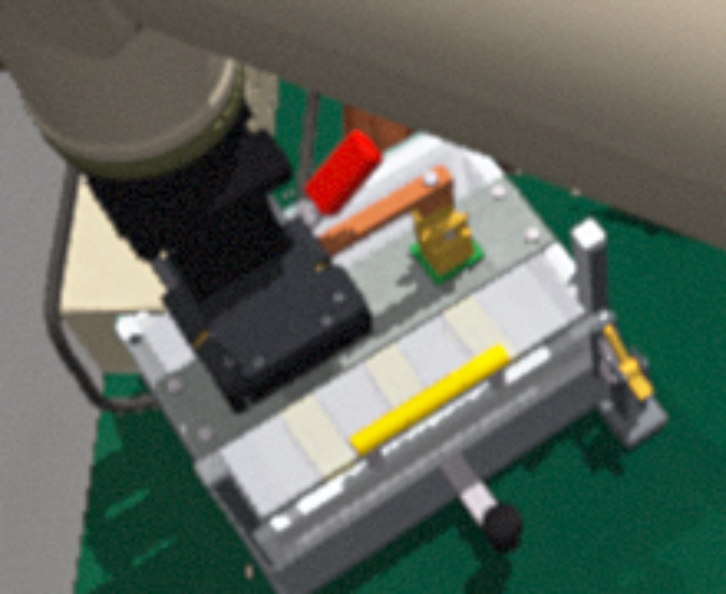

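View pics/w9.png

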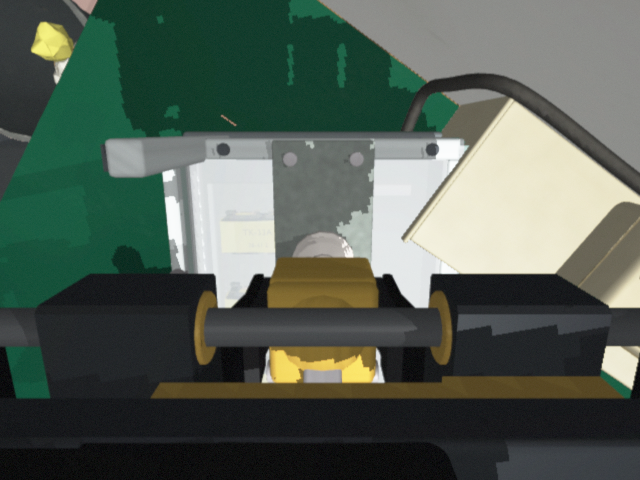

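Call:
jog_arm --commands '[{"translation": [0, 0, -3], "twist": 0}, {"translation": [0, 0, -3], "twist": 0}, {"translation": [0, 0, -2], "twist": 0}, {"translation": [0, 0, 0], "twist": 0}]'

```text
time: 12.8
ee_pos: [0.7012, -0.0403, 0.1392]
eef_rot: [0.704, -0.068, 0.068, -0.704]
ft_force: [0.6, 0.0, -4.2]
width: 0.04
```

Run:
```python
from h import *
s=st();print(s['torque'])
```

```text
t 12.8 tcp [701.2 -40.3 139.2] jaw yaw -0.1919 F [ 0.6  0.  -4.2] w 40.0 q [ 0.37  0.62 -0.58  1.3   0.34  1.31 -0.4 ]
[ 0.25617829 -0.07733096  0.03536073]
```

Call:
jog_arm --commands '[{"translation": [0, 0, -2], "twist": 0}, {"translation": [0, 0, -3], "twist": 0}, {"translation": [0, 0, -3], "twist": 0}, {"translation": [0, 0, 0], "twist": 0}]'

```text
time: 13.2
ee_pos: [0.7011, -0.0403, 0.1311]
eef_rot: [0.704, -0.068, 0.067, -0.704]
ft_force: [-0.0, -0.3, -5.2]
width: 0.0399
```

Run:
```python
from h import *
s=st();print(s['torque'])
s=snap('side','s10.png')
a=s['img'][150:330,120:340,::-1];cv2.imwrite('pics/z13.png',cv2.resize(a,None,fx=3.3,fy=3.3))
```

```text
t 13.2 tcp [701.1 -40.3 131.1] jaw yaw -0.1919 F [-0.  -0.3 -5.2] w 39.9 q [ 0.37  0.63 -0.58  1.31  0.34  1.3  -0.4 ]
[ 0.19124779 -0.10299536  0.00161249]
```

View pics/z13.png

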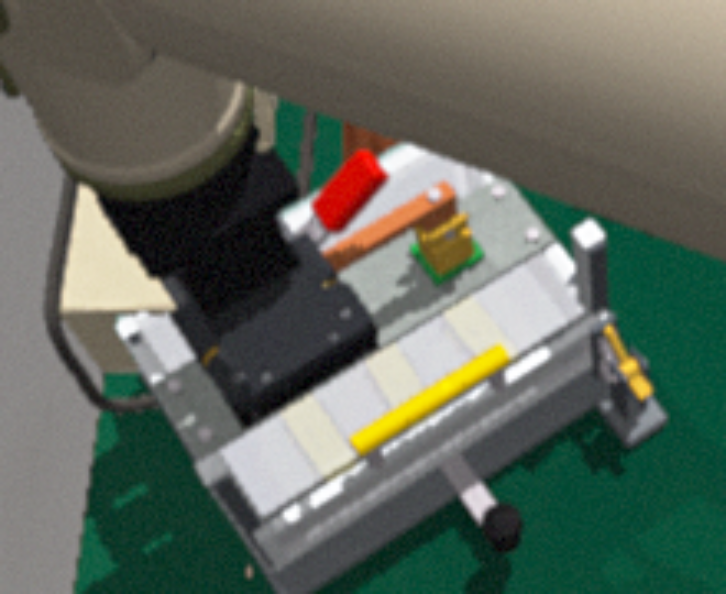

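Call:
jog_arm --commands '[{"translation": [0, 0, -2], "twist": 0}, {"translation": [0, 0, -2], "twist": 0}, {"translation": [0, 0, -2], "twist": 0}, {"translation": [0, 0, -1], "twist": 0}, {"translation": [0, 0, -1], "twist": 0}, {"translation": [0, 0, 0], "twist": 0}]'

```text
time: 13.85
ee_pos: [0.7014, -0.0403, 0.1236]
eef_rot: [-0.704, 0.068, -0.068, 0.704]
ft_force: [-0.5, 0.9, -4.9]
width: 0.0399
```

Run:
```python
from h import *
s=st();print(s['torque'])
```

```text
t 13.85 tcp [701.4 -40.3 123.6] jaw yaw -0.1919 F [-0.5  0.9 -4.9] w 39.9 q [ 0.37  0.63 -0.58  1.32  0.34  1.29 -0.4 ]
[ 0.19450774 -0.07711237  0.03412587]
```

Call:
jog_arm --commands '[{"translation": [0, 0, -1], "twist": 0}, {"translation": [0, 0, -1], "twist": 0}, {"translation": [0, 0, 0], "twist": 0}, {"translation": [0, 0, 0], "twist": 0}]'

```text
time: 14.25
ee_pos: [0.7017, -0.0402, 0.1226]
eef_rot: [0.704, -0.068, 0.068, -0.704]
ft_force: [-3.7, -1.2, 3.8]
width: 0.0398
```

Run:
```python
from h import *
s=st();print(s['torque'])
s=snap('side','s11.png');c=snap('wrist','w11.png')
a=s['img'][170:290,200:300,::-1];cv2.imwrite('pics/z14.png',cv2.resize(a,None,fx=5,fy=5,interpolation=cv2.INTER_CUBIC))
```

```text
t 14.25 tcp [701.7 -40.2 122.6] jaw yaw -0.1921 F [-3.7 -1.2  3.8] w 39.8 q [ 0.37  0.63 -0.58  1.32  0.34  1.28 -0.4 ]
[ 0.04385179  0.5837442  -0.06367371]
```

View pics/z14.png

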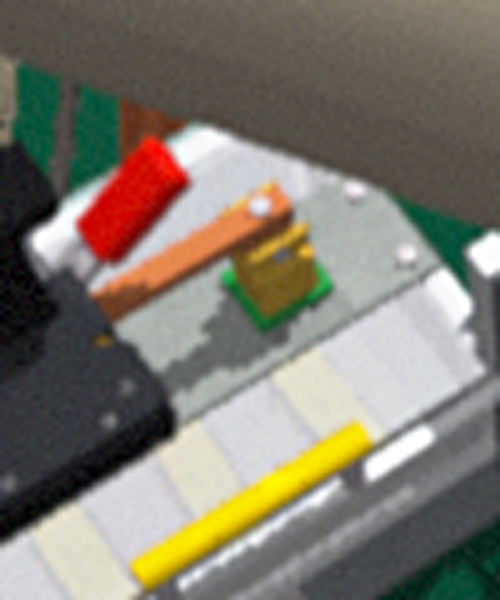

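Call:
jog_arm --commands '[{"translation": [0, 0, 0], "twist": 0}, {"translation": [0, 0, 0], "twist": 0}, {"translation": [0, 0, 0], "twist": 0}, {"translation": [0, 0, 5], "twist": 0}, {"translation": [0, 0, 15], "twist": 0}, {"translation": [0, 0, 30], "twist": 0}, {"translation": [0, 0, 30], "twist": 0}, {"translation": [-6, -30, 20], "twist": 0}, {"translation": [-6, -30, 0], "twist": 0}, {"translation": [-6, -30, 0], "twist": 0}, {"translation": [0, 0, 0], "twist": 0}, {"translation": [0, 0, 0], "twist": 0}]' --grip 0.3 --grip_force 15

```text
time: 15.55
ee_pos: [0.6835, -0.131, 0.223]
eef_rot: [-0.704, 0.068, -0.069, 0.704]
ft_force: [0.6, 0.5, -0.5]
width: 0.061
```

Run:
```python
from h import *
s=st()
s=snap('side','s12.png');c=snap('wrist','w12.png')
a=s['img'][150:330,120:340,::-1];cv2.imwrite('pics/z15.png',cv2.resize(a,None,fx=3.3,fy=3.3,interpolation=cv2.INTER_CUBIC))
```

```text
t 15.55 tcp [ 683.5 -131.   223. ] jaw yaw -0.1935 F [ 0.6  0.5 -0.5] w 61.0 q [ 0.5   0.55 -0.58  1.22  0.29  1.45 -0.24]
```

View pics/z15.png

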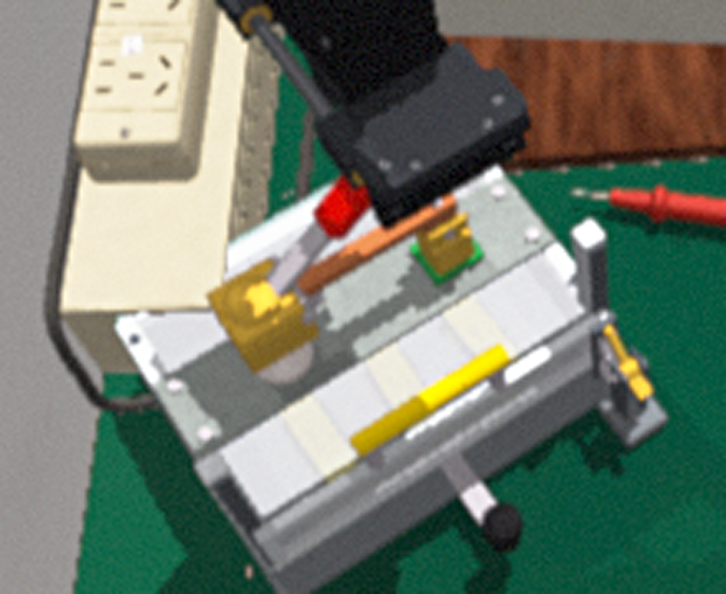

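View pics/w12.png

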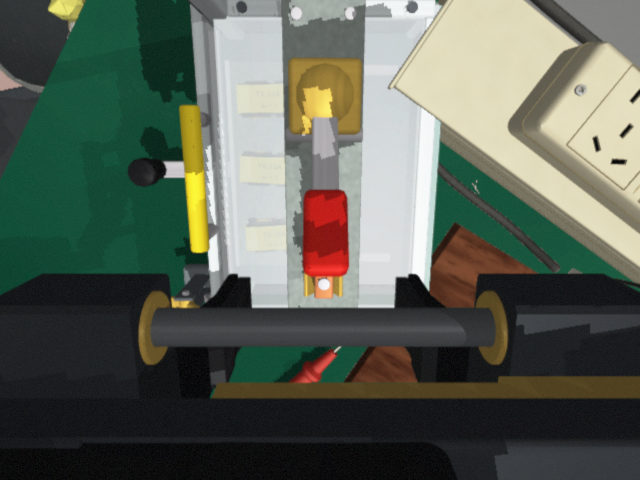

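Call:
jog_arm --commands '[{"translation": [0, 0, 5], "twist": 0}, {"translation": [2, 9, 0], "twist": 0}, {"translation": [2, 9, 0], "twist": 0}, {"translation": [0, 0, 0], "twist": 0}, {"translation": [0, 0, 0], "twist": 0}, {"translation": [0, 0, 0], "twist": 0}, {"translation": [0, 0, 0], "twist": 0}, {"translation": [0, 0, 0], "twist": 0}]' --grip 1 --grip_force 20

```text
time: 16.45
ee_pos: [0.6874, -0.1127, 0.2267]
eef_rot: [0.704, -0.068, 0.068, -0.704]
ft_force: [0.4, -0.6, -0.7]
width: 0.0056
```

Call:
jog_arm --commands '[{"translation": [0, 0, -8], "twist": 0}, {"translation": [0, 0, -8], "twist": 0}, {"translation": [0, 0, -8], "twist": 0}, {"translation": [-0.3, -1.5, -7], "twist": 0}, {"translation": [-0.3, -1.5, -6], "twist": 0}, {"translation": [-0.3, -1.5, -6], "twist": 0}, {"translation": [-0.3, -1.5, -6], "twist": 0}, {"translation": [0, 0, 0], "twist": 0}]'

```text
time: 17.25
ee_pos: [0.6858, -0.1188, 0.1767]
eef_rot: [0.704, -0.068, 0.067, -0.704]
ft_force: [-0.0, -0.7, -0.5]
width: 0.0003
```

Run:
```python
from h import *
s=st()
s=snap('side','s13.png')
a=s['img'][150:330,120:340,::-1];cv2.imwrite('pics/z16.png',cv2.resize(a,None,fx=3.3,fy=3.3,interpolation=cv2.INTER_CUBIC))
```

```text
t 17.25 tcp [ 685.8 -118.8  176.7] jaw yaw -0.1925 F [-0.  -0.7 -0.5] w 0.3 q [ 0.48  0.58 -0.58  1.28  0.31  1.37 -0.27]
```

View pics/z16.png

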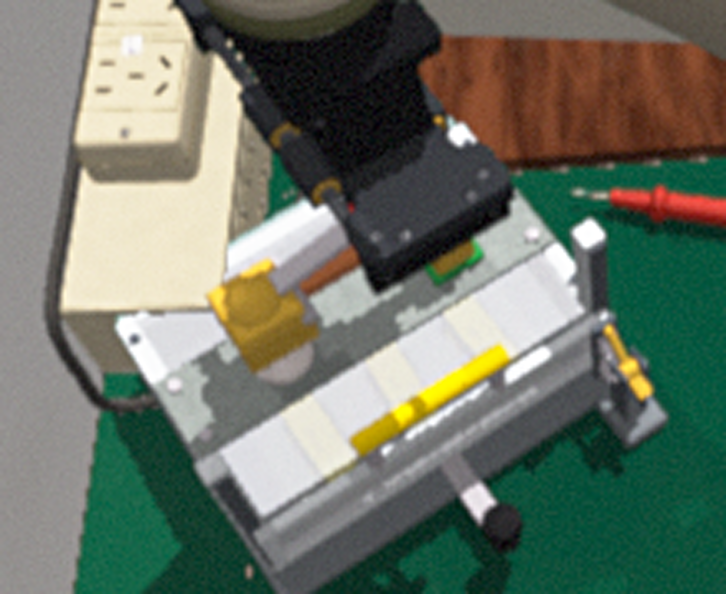

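Call:
jog_arm --commands '[{"translation": [-0.5, -2.5, -5], "twist": 0}, {"translation": [-0.5, -2.5, -5], "twist": 0}, {"translation": [0, 0, -4], "twist": 0}, {"translation": [0, 0, 0], "twist": 0}]'

```text
time: 17.7
ee_pos: [0.6848, -0.1237, 0.1629]
eef_rot: [0.704, -0.068, 0.068, -0.704]
ft_force: [-0.4, -0.1, 0.2]
width: 0.0005
```

Run:
```python
from h import *
s=st();c=snap('wrist','w14.png')
```

```text
t 17.7 tcp [ 684.8 -123.7  162.9] jaw yaw -0.1924 F [-0.4 -0.1  0.2] w 0.5 q [ 0.49  0.59 -0.57  1.3   0.31  1.35 -0.27]
```

View pics/w14.png

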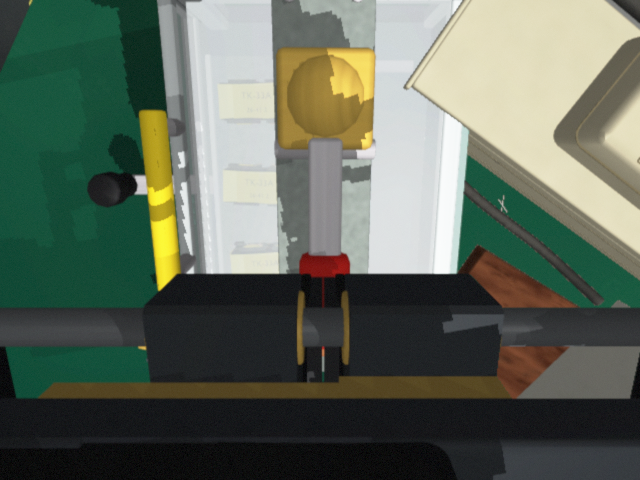

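Call:
jog_arm --commands '[{"translation": [0, 0, -2], "twist": 0}, {"translation": [0, 0, -2], "twist": 0}, {"translation": [0, 0, 0], "twist": 0}]'

```text
time: 18.05
ee_pos: [0.6855, -0.1233, 0.1602]
eef_rot: [0.704, -0.067, 0.068, -0.704]
ft_force: [0.0, -1.3, 1.9]
width: 0.0006
```

Call:
jog_arm --commands '[{"translation": [0, 0, -1], "twist": 0}, {"translation": [0, 0, 0], "twist": 0}]'

```text
time: 18.25
ee_pos: [0.6858, -0.1234, 0.16]
eef_rot: [0.704, -0.067, 0.069, -0.704]
ft_force: [-1.6, -1.0, 7.0]
width: 0.0005
```

Resistance begins at the expected height (lever-down top = 160 mm). Press further gently.

Call:
jog_arm --commands '[{"translation": [0, 0, -1], "twist": 0}, {"translation": [0, 0, -1], "twist": 0}, {"translation": [0, 0, 0], "twist": 0}, {"translation": [0, 0, 0], "twist": 0}]'

```text
time: 18.65
ee_pos: [0.6865, -0.1236, 0.1598]
eef_rot: [0.704, -0.066, 0.069, -0.704]
ft_force: [-2.7, -1.2, 15.2]
width: 0.0002
```

Call:
jog_arm --commands '[{"translation": [0, 0, -1], "twist": 0}, {"translation": [0, 0, 0], "twist": 0}, {"translation": [0, 0, 5], "twist": 0}, {"translation": [0, 0, 25], "twist": 0}, {"translation": [-10, -30, 35], "twist": 0}, {"translation": [-30, -45, 20], "twist": 0}, {"translation": [-45, -30, 0], "twist": 0}, {"translation": [-45, 0, 0], "twist": 0}, {"translation": [-30, 0, 0], "twist": 0}, {"translation": [0, 0, 0], "twist": 0}]' --grip 0.5

```text
time: 19.65
ee_pos: [0.5293, -0.2212, 0.2383]
eef_rot: [0.704, -0.069, 0.068, -0.703]
ft_force: [0.3, -0.4, 0.7]
width: 0.0435
```

Run:
```python
from h import *
s=st();c=snap('wrist','w15.png')
s=snap('side','s15.png');t=snap('top','t15.png')
a=np.hstack([s['img'][170:310,150:300,::-1],t['img'][140:280,180:330,::-1]]);cv2.imwrite('pics/z17.png',cv2.resize(a,None,fx=2.66,fy=2.66,interpolation=cv2.INTER_CUBIC))
```

```text
t 19.65 tcp [ 529.3 -221.2  238.3] jaw yaw -0.1949 F [ 0.3 -0.4  0.7] w 43.5 q [ 0.81  0.27 -0.59  1.55  0.15  1.37  0.01]
```

View pics/z17.png

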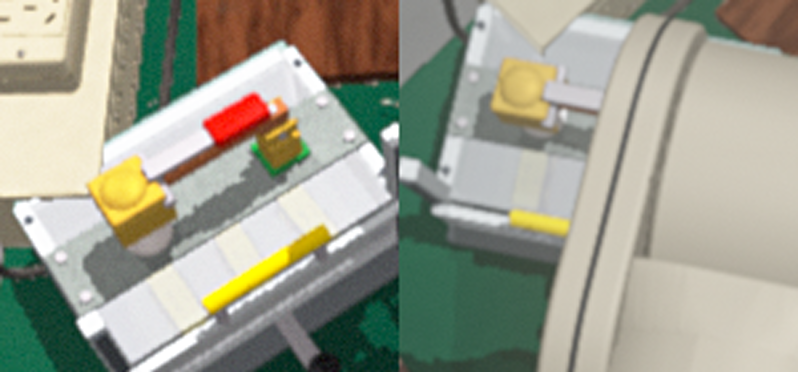

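View pics/w15.png

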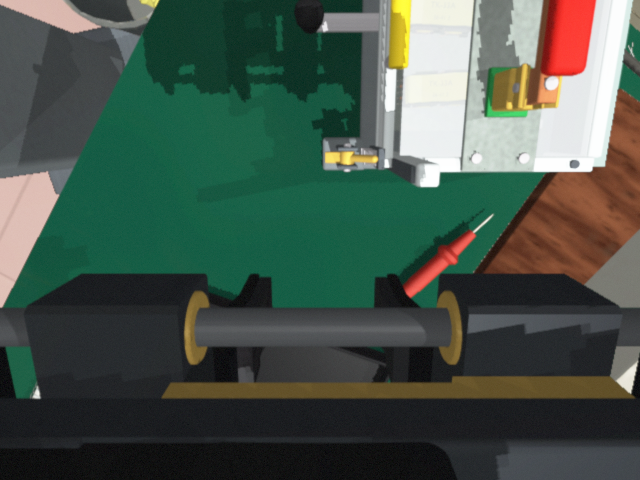

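Run:
```python
from h import *
A=load('s12.png')['img'][185:265,190:280,::-1];B=load('s15.png')['img'][185:265,190:280,::-1]
cv2.imwrite('pics/z18.png',cv2.resize(np.hstack([A,B]),None,fx=4.4,fy=4.4,interpolation=cv2.INTER_CUBIC))
w=load('w15.png');a=w['img'][0:180,440:640,::-1];cv2.imwrite('pics/z19.png',cv2.resize(a,None,fx=3,fy=3,interpolation=cv2.INTER_CUBIC))
```

```text
(no output)
```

View pics/z18.png

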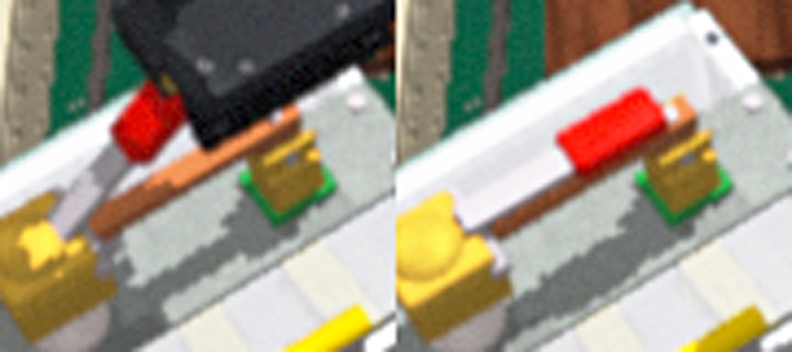

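View pics/z19.png

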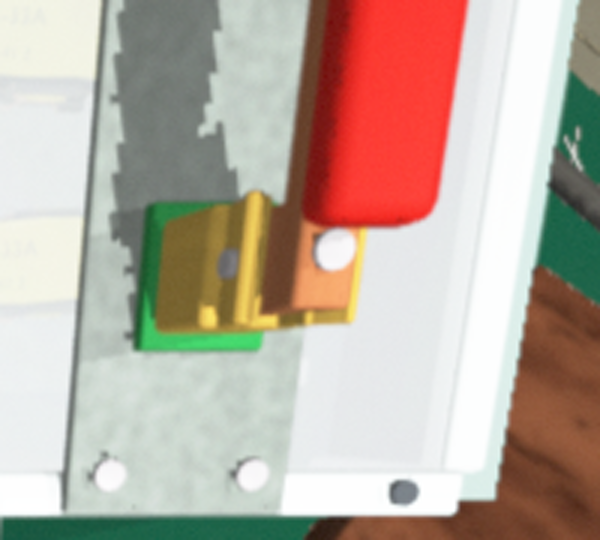

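Call:
jog_arm --commands '[{"translation": [15, 20, 0], "twist": 0}, {"translation": [20, 25, -10], "twist": 0}, {"translation": [20, 25, -10], "twist": 0}, {"translation": [10, 15, -10], "twist": 0}, {"translation": [0, 0, 0], "twist": 0}, {"translation": [0, 0, 0], "twist": 0}]'

```text
time: 20.4
ee_pos: [0.5982, -0.1344, 0.2075]
eef_rot: [-0.704, 0.068, -0.067, 0.704]
ft_force: [-0.7, -1.5, 0.1]
width: 0.0435
```

Run:
```python
from h import *
s=st();c=snap('wrist','w16.png')
```

```text
t 20.4 tcp [ 598.2 -134.4  207.5] jaw yaw -0.1904 F [-0.7 -1.5  0.1] w 43.5 q [ 0.63  0.38 -0.63  1.49  0.23  1.35 -0.2 ]
```

View pics/w16.png

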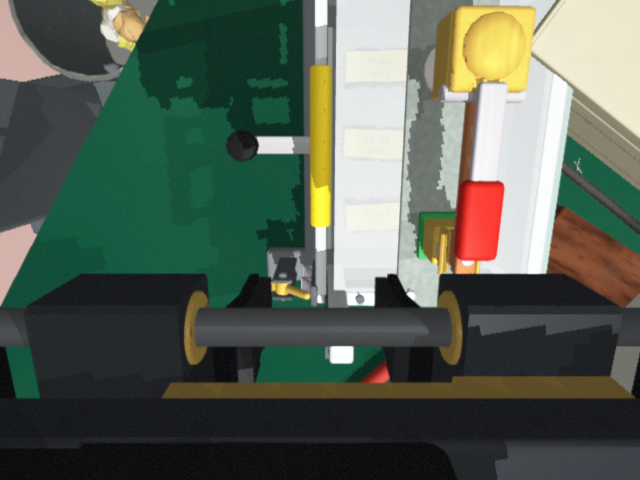

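Run:
```python
from h import *
c=load('w16.png')
a=onz(c,320,66,.116);b=onz(c,320.5,226,.116);d=b-a
print(a,b,(a+b)/2,np.linalg.norm(d),np.arctan2(d[1],d[0]))
print('knob',onz(c,242,146,.057))
print('dome',onz(c,493,45,.152),'pawl',onz(c,290,290,.06))
for n,p in {'d':(376,66),'e':(373,144),'f':(371,215)}.items(): print(onz(c,*p,.053))
```

```text
[ 0.61621586 -0.03042574  0.116     ] [ 0.59830801 -0.12376111  0.116     ] [ 0.60726194 -0.07709343  0.116     ] 0.0950377899836806 -1.7603583404009735
knob [ 0.54948089 -0.06560781  0.057     ]
dome [ 0.70077533 -0.04229682  0.152     ] pawl [ 0.56106787 -0.18378629  0.06      ]
[ 0.65720958 -0.02913802  0.053     ]
[ 0.64630323 -0.08298637  0.053     ]
[ 0.63601766 -0.1366759   0.053     ]
```

Call:
jog_arm --commands '[{"translation": [3, 20, 0], "twist": 0}, {"translation": [3, 20, 0], "twist": 0}, {"translation": [3, 17, 0], "twist": 0}, {"translation": [0, 0, -15], "twist": 0}, {"translation": [0, 0, -25], "twist": 0}, {"translation": [0, 0, -25], "twist": 0}, {"translation": [0, 0, -20], "twist": 0}, {"translation": [0, 0, -15], "twist": 0}, {"translation": [0, 0, -7], "twist": 0}, {"translation": [0, 0, 0], "twist": 0}, {"translation": [0, 0, 0], "twist": 0}]'

```text
time: 21.55
ee_pos: [0.6071, -0.0783, 0.1019]
eef_rot: [0.704, -0.067, 0.068, -0.704]
ft_force: [0.3, -0.0, 0.6]
width: 0.0433
```

Call:
jog_arm --commands '[{"translation": [0, 0, 0], "twist": 0}, {"translation": [0, 0, 0], "twist": 0}, {"translation": [0, 0, 0], "twist": 0}, {"translation": [0, 0, 0], "twist": 0}, {"translation": [0, 0, 0], "twist": 0}, {"translation": [0, 0, 0], "twist": 0}]' --grip 1 --grip_force 35

```text
time: 22.15
ee_pos: [0.6074, -0.0781, 0.1013]
eef_rot: [-0.704, 0.067, -0.068, 0.704]
ft_force: [4.5, -1.6, -1.7]
width: 0.0118
```

Call:
jog_arm --commands '[{"translation": [0, 0, 3], "twist": 0}, {"translation": [0, 0, 7], "twist": 0}, {"translation": [0, 0, 10], "twist": 0}, {"translation": [0, 0, 10], "twist": 0}, {"translation": [0, 0, 10], "twist": 0}, {"translation": [0, 0, 10], "twist": 0}, {"translation": [0, 0, 8], "twist": 0}, {"translation": [0, 0, 5], "twist": 0}, {"translation": [0, 0, 0], "twist": 0}, {"translation": [0, 0, 0], "twist": 0}]'

```text
time: 23.15
ee_pos: [0.6073, -0.0781, 0.1642]
eef_rot: [-0.704, 0.067, -0.068, 0.704]
ft_force: [6.3, -0.8, -2.4]
width: 0.0117
```

Run:
```python
from h import *
s=st();s=snap('side','s17.png')
a=s['img'][150:330,120:340,::-1];cv2.imwrite('pics/z20.png',cv2.resize(a,None,fx=3.3,fy=3.3,interpolation=cv2.INTER_CUBIC))
```

```text
t 23.15 tcp [607.3 -78.1 164.2] jaw yaw -0.1921 F [ 6.3 -0.8 -2.4] w 11.7 q [ 0.56  0.41 -0.64  1.55  0.26  1.26 -0.32]
```

View pics/z20.png

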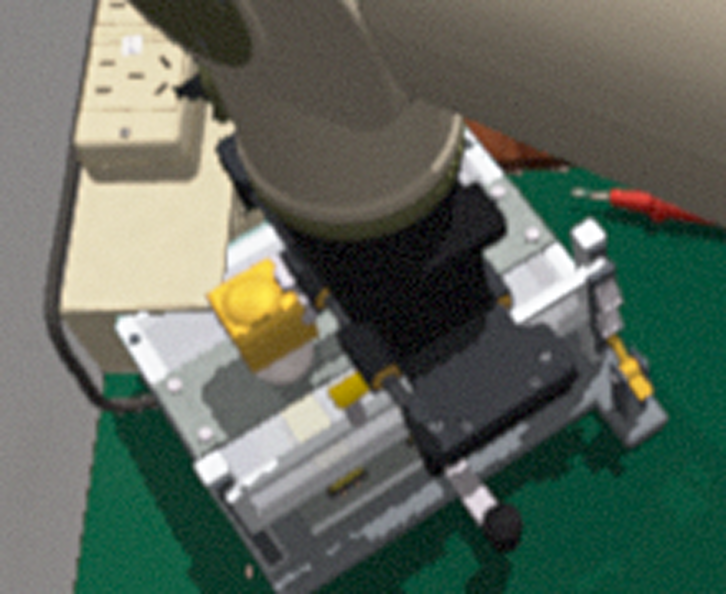

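Call:
jog_arm --commands '[{"translation": [0, 0, 1.5], "twist": 0}, {"translation": [0, 0, 0], "twist": 0}, {"translation": [0, 0, -2], "twist": 0}, {"translation": [0, 0, -2], "twist": 0}, {"translation": [0, 0, -2], "twist": 0}, {"translation": [0, 0, 0], "twist": 0}]'

```text
time: 23.8
ee_pos: [0.6073, -0.0782, 0.1593]
eef_rot: [-0.704, 0.067, -0.068, 0.704]
ft_force: [6.9, -0.8, -2.4]
width: 0.0119
```

Call:
jog_arm --commands '[{"translation": [0, 0, -1], "twist": 0}, {"translation": [0, 0, 0], "twist": 0}]'

```text
time: 24.0
ee_pos: [0.6073, -0.0781, 0.1588]
eef_rot: [-0.704, 0.067, -0.068, 0.704]
ft_force: [5.2, -0.5, -0.2]
width: 0.012
```

Call:
jog_arm --commands '[{"translation": [0, 0, 0], "twist": 0}, {"translation": [0, 0, 0], "twist": 0}, {"translation": [0, 0, 0], "twist": 0}, {"translation": [0, 0, 0], "twist": 0}, {"translation": [0, 0, 8], "twist": 0}, {"translation": [0, 0, 20], "twist": 0}, {"translation": [0, 0, 30], "twist": 0}, {"translation": [-30, 6, 10], "twist": 0}, {"translation": [-40, 8, 0], "twist": 0}, {"translation": [-40, 8, 0], "twist": 0.1}, {"translation": [-20, 0, 0], "twist": 0.15}, {"translation": [0, 0, 0], "twist": 0.15}, {"translation": [0, 0, 0], "twist": 0.15}, {"translation": [0, 0, 0], "twist": 0.15}, {"translation": [0, 0, 0], "twist": 0.15}, {"translation": [0, 0, 0], "twist": 0.15}, {"translation": [0, 0, 0], "twist": 0.15}, {"translation": [0, 0, 0], "twist": 0.15}, {"translation": [0, 0, 0], "twist": 0.15}]' --grip 0.5

```text
time: 25.9
ee_pos: [0.4767, -0.0558, 0.2272]
eef_rot: [0.571, 0.418, -0.418, -0.57]
ft_force: [-0.3, -0.4, -0.6]
width: 0.0434
```

Run:
```python
from h import *
st();s=snap('side','s18.png');c=snap('wrist','w18.png')
a=s['img'][150:330,120:340,::-1];cv2.imwrite('pics/z21.png',cv2.resize(a,None,fx=3.3,fy=3.3,interpolation=cv2.INTER_CUBIC))
```

```text
t 25.9 tcp [476.7 -55.8 227.2] jaw yaw 1.2646 F [-0.3 -0.4 -0.6] w 43.4 q [ 0.76  0.06 -0.75  1.79  0.04  1.31  1.26]
```

View pics/z21.png

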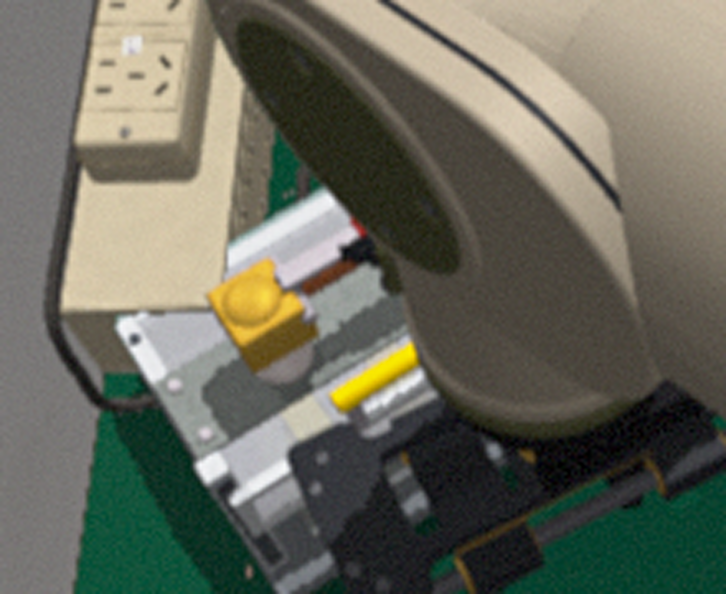

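View pics/w18.png

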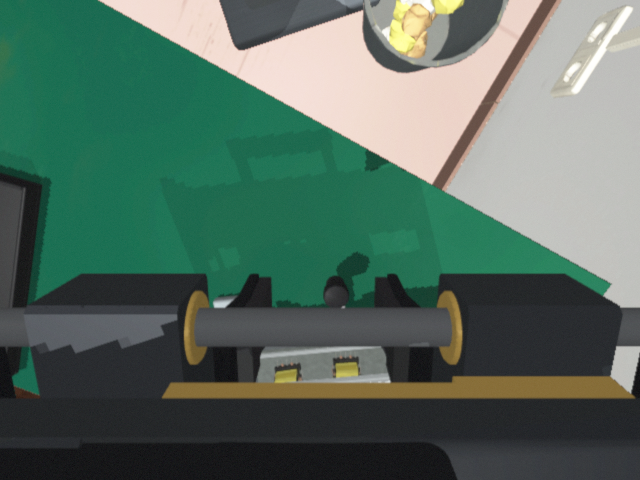

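Run:
```python
from h import *
c=load('w18.png');print(onz(c,336,292,.057))
s=load('s18.png')
# bar left end in side: z21 (338,405)
u,v=120+338/3.3,150+405/3.3
for z in (.112,.170): print(z,onz(s,u,v,z))
```

```text
[ 0.54375763 -0.06417802  0.057     ]
0.112 [ 0.63873859 -0.04121398  0.112     ]
0.17 [ 0.61293539 -0.03162298  0.17      ]
```

Call:
jog_arm --commands '[{"translation": [20, -3, 0], "twist": 0.06}, {"translation": [30, -4, -10], "twist": 0.05}, {"translation": [21, -2.5, -20], "twist": 0.005}, {"translation": [0, 0, -30], "twist": 0}, {"translation": [0, 0, -35], "twist": 0}, {"translation": [0, 0, -35], "twist": 0}, {"translation": [0, 0, -30], "twist": 0}, {"translation": [0, 0, -15], "twist": 0}, {"translation": [0, 0, 0], "twist": 0}, {"translation": [0, 0, 0], "twist": 0}]'

```text
time: 27.0
ee_pos: [0.5484, -0.0655, 0.0529]
eef_rot: [0.548, 0.448, -0.447, -0.547]
ft_force: [-0.1, 0.5, 0.4]
width: 0.0438
```

Run:
```python
from h import *
st();c=snap('wrist','w19.png')
```

```text
t 27.0 tcp [548.4 -65.5  52.9] jaw yaw 1.3715 F [-0.1  0.5  0.4] w 43.8 q [ 0.63  0.43 -0.71  1.81  0.32  1.02  1.17]
```

View pics/w19.png

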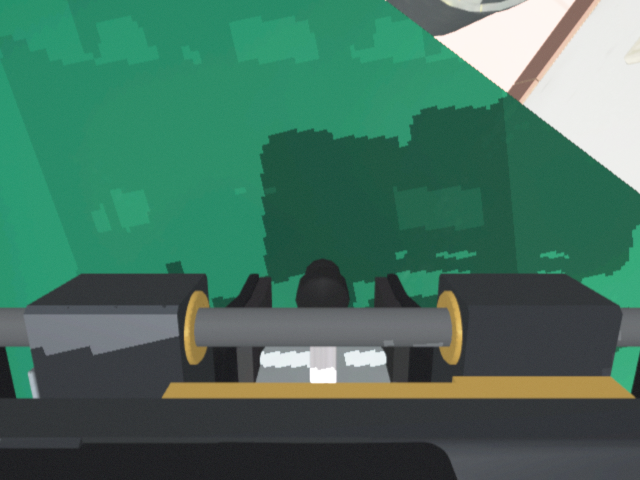

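Run:
```python
from h import *
c=load('w19.png');print(onz(c,323,295,.059),onz(c,322,262,.04),proj(c,[.5484,-.0655,.0529]),proj(c,[.5484,-.0655,.0719]))
```

```text
[ 0.54476108 -0.06435258  0.059     ] [ 0.53677421 -0.06317867  0.04      ] [322.0493086  297.74053819] [321.97760437 317.29533058]
```

Call:
jog_arm --commands '[{"translation": [-2, 0.5, -8], "twist": 0.007}, {"translation": [0, 0, -10], "twist": 0}, {"translation": [0, 0, -5], "twist": 0}, {"translation": [0, 0, 0], "twist": 0}]'

```text
time: 27.45
ee_pos: [0.545, -0.065, 0.0276]
eef_rot: [-0.545, -0.45, 0.45, 0.546]
ft_force: [-0.6, -0.3, 0.4]
width: 0.0436
```

Call:
jog_arm --commands '[{"translation": [0, 0, 0], "twist": 0}, {"translation": [0, 0, 0], "twist": 0}, {"translation": [0, 0, 0], "twist": 0}, {"translation": [0, 0, 0], "twist": 0}, {"translation": [0, 0, 0], "twist": 0}]' --grip 1 --grip_force 30

```text
time: 27.95
ee_pos: [0.5458, -0.0651, 0.0288]
eef_rot: [0.545, 0.45, -0.45, -0.545]
ft_force: [-0.3, -0.4, 1.0]
width: 0.0203
```

Call:
jog_arm --commands '[{"translation": [-3, 0.6, 0], "twist": 0}, {"translation": [-5, 1, 0], "twist": 0}, {"translation": [-8, 1.5, 0], "twist": 0}, {"translation": [-8, 1.6, 0], "twist": 0}, {"translation": [-8, 1.5, 0], "twist": 0}, {"translation": [-8, 1.6, 0], "twist": 0}, {"translation": [-8, 1.5, 0], "twist": 0}, {"translation": [-8, 1.6, 0], "twist": 0}, {"translation": [-8, 1.5, 0], "twist": 0}, {"translation": [-8, 1.6, 0], "twist": 0}, {"translation": [-8, 1.5, 0], "twist": 0}, {"translation": [-8, 1.6, 0], "twist": 0}, {"translation": [-6, 1.2, 0], "twist": 0}, {"translation": [-5, 1, 0], "twist": 0}, {"translation": [-4, 0.8, 0], "twist": 0}, {"translation": [-3, 0.6, 0], "twist": 0}, {"translation": [0, 0, 0], "twist": 0}, {"translation": [0, 0, 0], "twist": 0}]'

```text
time: 29.75
ee_pos: [0.4397, -0.0444, 0.0287]
eef_rot: [0.546, 0.45, -0.45, -0.545]
ft_force: [5.1, -1.8, 3.0]
width: 0.02
```

Run:
```python
from h import *
st();s=snap('side','s20.png')
```

```text
t 29.75 tcp [439.7 -44.4  28.7] jaw yaw 1.3799 F [ 5.1 -1.8  3. ] w 20.0 q [ 0.72  0.24 -0.77  2.1   0.21  0.89  1.21]
```

View pics/s20.png

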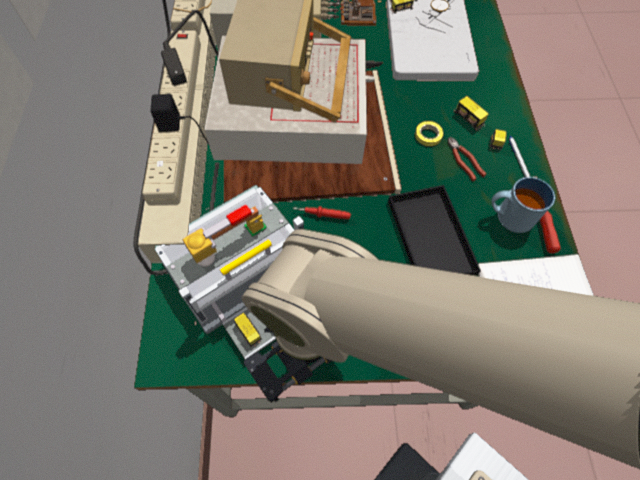

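Call:
jog_arm --commands '[{"translation": [0, 0, 0], "twist": 0}, {"translation": [0, 0, 0], "twist": 0}, {"translation": [0, 0, 0], "twist": 0}, {"translation": [0, 0, 15], "twist": 0}, {"translation": [0, 0, 35], "twist": 0}, {"translation": [0, 0, 50], "twist": 0}, {"translation": [0, 0, 50], "twist": 0}, {"translation": [0, 0, 50], "twist": 0}, {"translation": [20, -4, 40], "twist": 0}, {"translation": [40, -8, 10], "twist": 0}, {"translation": [40, -8, 0], "twist": 0}, {"translation": [40, -8, 0], "twist": 0}, {"translation": [20, -4, 0], "twist": 0}, {"translation": [0, 0, 0], "twist": 0}, {"translation": [0, 0, 0], "twist": 0}]' --grip 0.5

```text
time: 31.3
ee_pos: [0.5992, -0.0757, 0.2777]
eef_rot: [-0.544, -0.45, 0.451, 0.546]
ft_force: [-0.7, 1.4, 0.4]
width: 0.0433
```

Run:
```python
from h import *
st();c=snap('wrist','w21.png');t=snap('top','t21.png')
```

```text
t 31.3 tcp [599.2 -75.7 277.7] jaw yaw 1.3809 F [-0.7  1.4  0.4] w 43.3 q [ 0.66  0.37 -0.81  1.4   0.26  1.49  1.25]
```

View pics/w21.png

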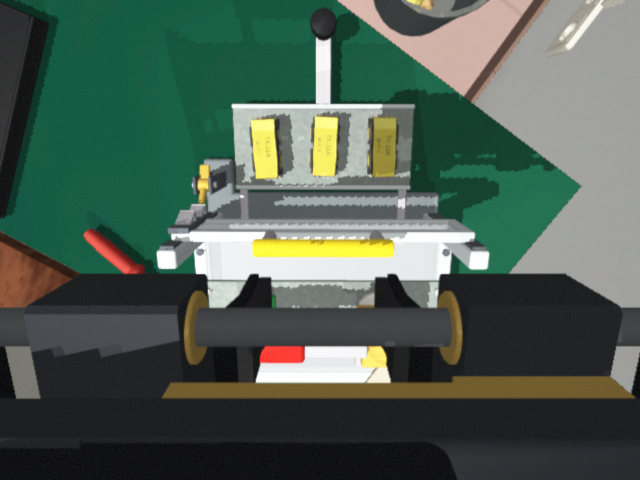

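View pics/t21.png

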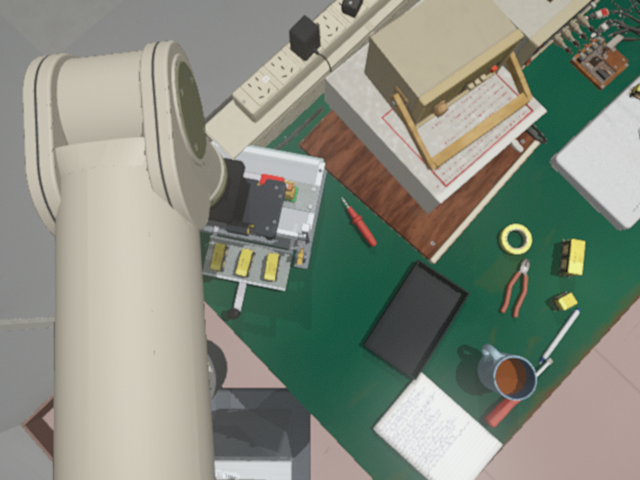

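```bash
cat > duts.py <<'E'
from h import *
import sys
def duts(fn,box,z=.053):
    c=load(fn);hsv=cv2.cvtColor(c['img'],cv2.COLOR_RGB2HSV);m=cv2.inRange(hsv,(22,120,90),(35,255,255));x0,y0,x1,y1=box
    k=np.zeros_like(m);k[y0:y1,x0:x1]=m[y0:y1,x0:x1];k=cv2.morphologyEx(k,cv2.MORPH_CLOSE,np.ones((5,5)))
    for b in cv2.findContours(k,0,1)[0]:
        if cv2.contourArea(b)<150: continue
        r=cv2.minAreaRect(b);P=[onz(c,*p,z) for p in cv2.boxPoints(r)]
        e=[P[1]-P[0],P[2]-P[1]];l=[np.linalg.norm(v) for v in e];v=e[int(np.argmax(l))]
        yy=np.arctan2(v[1],v[0]); yy=(yy+np.pi/2)%np.pi-np.pi/2
        print(np.round(r[0],1),'ctr',np.round(np.mean(P,0)*1000,1),'size',np.round(np.array(l)*1000,1),'long yaw %.3f'%yy)
def tray(fn,box,z=.022):
    c=load(fn);hsv=cv2.cvtColor(c['img'],cv2.COLOR_RGB2HSV);m=cv2.inRange(hsv,(0,0,0),(180,255,62));x0,y0,x1,y1=box
    k=np.zeros_like(m);k[y0:y1,x0:x1]=m[y0:y1,x0:x1]
    b=max(cv2.findContours(k,0,1)[0],key=cv2.contourArea);r=cv2.minAreaRect(b);P=[onz(c,*p,z) for p in cv2.boxPoints(r)]
    e=[P[1]-P[0],P[2]-P[1]];l=[np.linalg.norm(v) for v in e];v=e[int(np.argmax(l))]
    print('tray',r[0],'ctr',np.round(np.mean(P,0)*1000,1),'size',np.round(np.array(l)*1000,1),'long yaw %.3f'%((np.arctan2(v[1],v[0])+np.pi/2)%np.pi-np.pi/2))
if __name__=='__main__':
    duts('w21.png',(235,105,410,190))
    duts('t21.png',(205,235,290,285))
    tray('t21.png',(350,250,475,385)); tray('top0.png',(345,245,470,380)); tray('t21.png',(350,250,475,385),.012)
E
python3 duts.py
```

```text
[265.5 148.5] ctr [ 536.7 -117.2   53. ] size [24.6 53.4] long yaw -0.217
[381.9 146.5] ctr [555.4 -11.1  53. ] size [53.6 24.7] long yaw -0.192
[324.8 145.8] ctr [544.7 -62.8  53. ] size [53.4 21.3] long yaw -0.232
[271.4 263.9] ctr [ 539.5 -117.5   53. ] size [40.4 21.4] long yaw -0.120
[244.4 259.5] ctr [548.  -62.9  53. ] size [40.9 21.9] long yaw -0.237
[217.8 254.3] ctr [558.6  -9.1  53. ] size [40.8 18.4] long yaw -0.174
tray (413.6841125488281, 319.0469055175781) ctr [ 431.9 -406.8   22. ] size [214.8 134.3] long yaw -0.584
tray (405.416259765625, 311.948486328125) ctr [ 446.2 -390.3   22. ] size [215.4 134.3] long yaw -0.562
tray (413.6841125488281, 319.0469055175781) ctr [ 431.6 -408.8   12. ] size [217.1 135.7] long yaw -0.584
```

Run:
```python
from h import *
t=load('top0.png');s=load('side0.png')
g=np.array([.607,-.077]);cx=np.array([.982,-.191]);cy=np.array([.191,.982])
def cc(p): return ((p[:2]-g)@cx*1e3).round(1),((p[:2]-g)@cy*1e3).round(1),round(p[2]*1e3,1)
print(cc(tri(t,(302,245),s,(304,250))[0]),tri(t,(302,245),s,(304,250))[1])
print(cc(tri(t,(299.5,262.5),s,(315,267.5))[0]),tri(t,(299.5,262.5),s,(315,267.5))[1])
print('guide top',cc(tri(t,(305.5,226),s,(298.5,221))[0]))
for p in [(537,-117),(545.5,-63.5),(555.5,-10.5)]: print(cc(np.array([p[0]/1e3,p[1]/1e3,0])))
w=load('w21.png');a=w['img'][140:280,150:290,::-1];cv2.imwrite('pics/z22.png',cv2.resize(a,None,fx=4,fy=4,interpolation=cv2.INTER_CUBIC))
```

```text
(np.float64(-13.2), np.float64(-107.9), np.float64(86.9)) 6.620799042431614e-05
(np.float64(-46.3), np.float64(-108.8), np.float64(66.0)) 0.00104832446716491
guide top (np.float64(12.2), np.float64(-113.4), np.float64(155.8))
(np.float64(-61.1), np.float64(-52.6), np.float64(0.0))
(np.float64(-63.0), np.float64(1.5), np.float64(0.0))
(np.float64(-63.3), np.float64(55.5), np.float64(0.0))
```

View pics/z22.png

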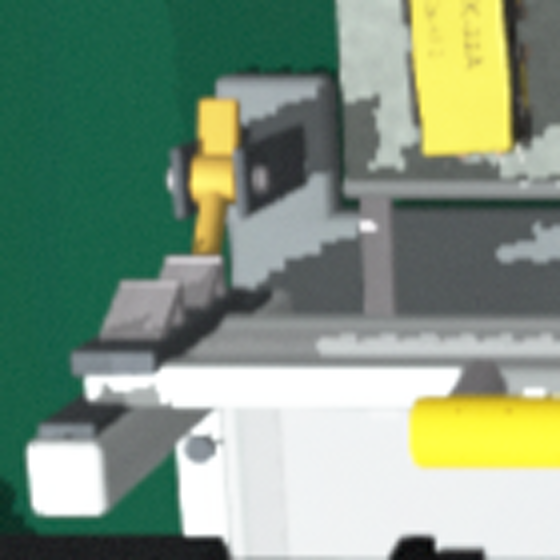

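Call:
jog_arm --commands '[{"translation": [-30, -18, 0], "twist": 0}, {"translation": [-38, -22, -10], "twist": 0}, {"translation": [0, 0, -40], "twist": -0.01}, {"translation": [0, 0, -45], "twist": 0}, {"translation": [0, 0, -45], "twist": 0}, {"translation": [0, 0, -40], "twist": 0}, {"translation": [0, 0, 0], "twist": 0}, {"translation": [0, 0, 0], "twist": 0}]' --grip 0.53

```text
time: 32.2
ee_pos: [0.5315, -0.1162, 0.0999]
eef_rot: [0.548, 0.447, -0.447, -0.547]
ft_force: [-0.4, 0.1, 1.1]
width: 0.041
```

Run:
```python
from h import *
st();c=snap('wrist','w22.png')
```

```text
t 32.2 tcp [ 531.5 -116.2   99.9] jaw yaw 1.3702 F [-0.4  0.1  1.1] w 41.0 q [ 0.79  0.36 -0.78  1.79  0.28  1.1   1.29]
```

View pics/w22.png

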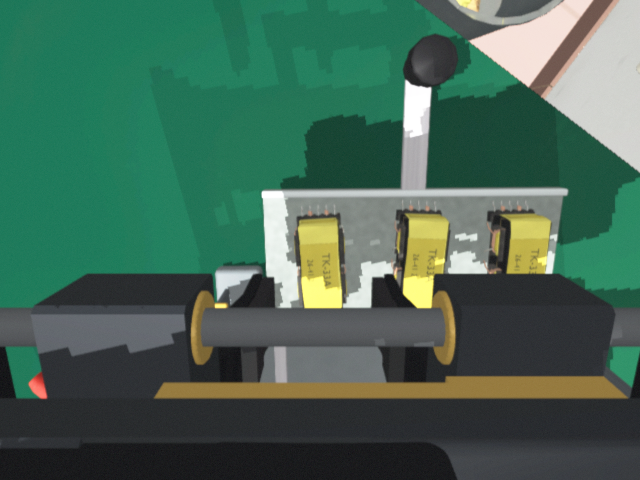

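Call:
jog_arm --commands '[{"translation": [0, 0, -25], "twist": 0}, {"translation": [0, 0, -25], "twist": 0}, {"translation": [0, 0, -15], "twist": 0}, {"translation": [0, 0, -7], "twist": 0}, {"translation": [0, 0, 0], "twist": 0}]'

```text
time: 32.75
ee_pos: [0.532, -0.1164, 0.0272]
eef_rot: [0.548, 0.447, -0.447, -0.548]
ft_force: [-0.8, -0.2, 0.3]
width: 0.0406
```

Call:
jog_arm --commands '[{"translation": [0, 0, 0], "twist": 0}, {"translation": [0, 0, 0], "twist": 0}, {"translation": [0, 0, 0], "twist": 0}, {"translation": [0, 0, 0], "twist": 0}, {"translation": [0, 0, 0], "twist": 0}]' --grip 1 --grip_force 30

```text
time: 33.25
ee_pos: [0.5322, -0.1165, 0.0274]
eef_rot: [0.548, 0.447, -0.447, -0.547]
ft_force: [-0.2, -0.1, 6.5]
width: 0.0248
```

Call:
jog_arm --commands '[{"translation": [0, 0, 8], "twist": 0}, {"translation": [0, 0, 20], "twist": 0}, {"translation": [-2, 0, 30], "twist": 0}, {"translation": [-5, 0, 35], "twist": 0}, {"translation": [-5, -5, 35], "twist": 0}, {"translation": [-5, -15, 20], "twist": -0.1}, {"translation": [-4, -25, 0], "twist": -0.15}, {"translation": [-3, -28, 0], "twist": -0.15}, {"translation": [-3, -28, 0], "twist": -0.15}, {"translation": [-3, -28, 0], "twist": -0.15}, {"translation": [-3, -28, 0], "twist": -0.15}, {"translation": [-3, -28, 0], "twist": -0.15}, {"translation": [-3, -28, 0], "twist": -0.15}, {"translation": [-3, -28, 0], "twist": -0.15}, {"translation": [-3, -28, 0], "twist": -0.15}, {"translation": [-3, -25, 0], "twist": -0.15}, {"translation": [-3, -20, 0], "twist": -0.15}, {"translation": [0, -10, 0], "twist": -0.15}, {"translation": [0, 0, 0], "twist": -0.05}, {"translation": [0, 0, 0], "twist": 0}]'

```text
time: 35.25
ee_pos: [0.4806, -0.4402, 0.1747]
eef_rot: [-0.677, 0.202, -0.202, 0.678]
ft_force: [0.6, -0.2, -1.9]
width: 0.025
```

Run:
```python
from h import *
st();c=snap('wrist','w23.png');s=snap('side','s23.png')
```

```text
t 35.25 tcp [ 480.6 -440.2  174.7] jaw yaw -0.5807 F [ 0.6 -0.2 -1.9] w 25.0 q [ 0.93  0.44 -0.34  1.43  0.15  1.29 -0.01]
```

View pics/w23.png

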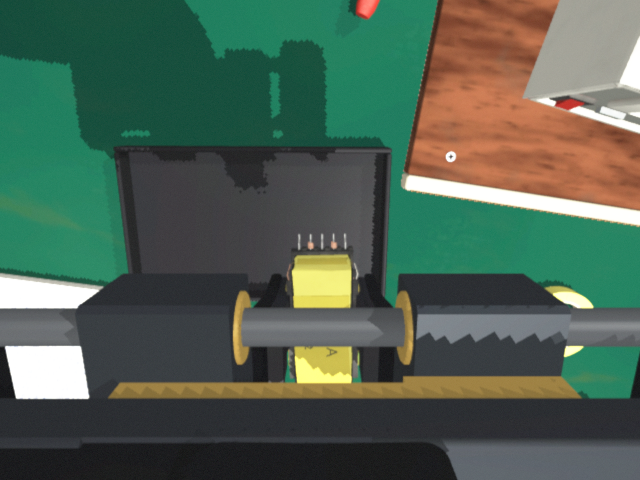

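View pics/s23.png

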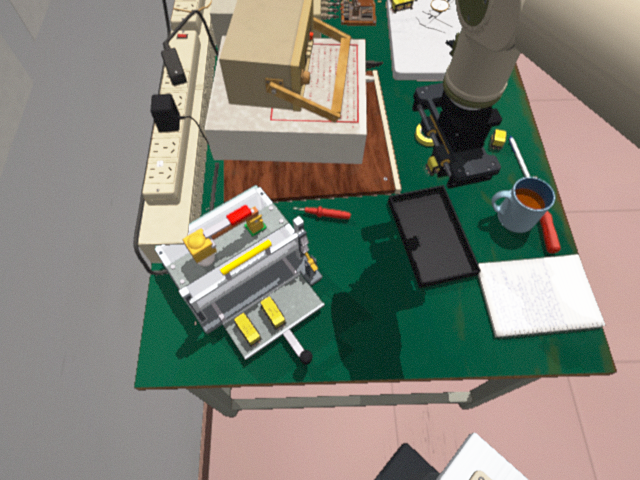

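Run:
```python
from h import *
c=load('w23.png')
a=onz(c,116,148,.022);b=onz(c,391,149.5,.022);d=b-a;print(a,b,np.linalg.norm(d),np.arctan2(d[1],d[0]))
u=d/np.linalg.norm(d);n=np.array([u[1],-u[0],0])
print('ctr',(a+b)/2+n*.0625)
from duts import tray
s=load('s23.png')
P=[onz(s,*p,.022) for p in [(389,197),(442,187),(478,272),(421,286)]];print(np.round(P,4),np.mean(P,0))
```

```text
[ 0.38102943 -0.30711234  0.022     ] [ 0.55362941 -0.4219028   0.022     ] 0.20728628979936875 -0.586893944352098
ctr [ 0.43271833 -0.41654912  0.022     ]
[[ 0.5502 -0.4187  0.022 ]
 [ 0.4824 -0.5176  0.022 ]
 [ 0.3122 -0.4027  0.022 ]
 [ 0.3763 -0.3019  0.022 ]] [ 0.43031576 -0.41023886  0.022     ]
```

Call:
jog_arm --commands '[{"translation": [0, 0, -20], "twist": 0}, {"translation": [0, 0, -35], "twist": 0}, {"translation": [0, 0, -35], "twist": 0}, {"translation": [0, 0, -35], "twist": 0}, {"translation": [0, 0, -20], "twist": 0}, {"translation": [0, 0, -12], "twist": 0}, {"translation": [0, 0, -8], "twist": 0}, {"translation": [0, 0, 0], "twist": 0}]'

```text
time: 36.15
ee_pos: [0.4807, -0.4401, 0.0094]
eef_rot: [-0.678, 0.202, -0.202, 0.678]
ft_force: [-0.2, -0.8, -1.3]
width: 0.025
```

Call:
jog_arm --commands '[{"translation": [0, 0, -1.5], "twist": 0}, {"translation": [0, 0, 0], "twist": 0}]'

```text
time: 36.35
ee_pos: [0.4812, -0.4408, 0.0092]
eef_rot: [0.678, -0.202, 0.203, -0.677]
ft_force: [0.3, 1.1, -0.7]
width: 0.0249
```

Call:
jog_arm --commands '[{"translation": [0, 0, 0], "twist": 0}, {"translation": [0, 0, 0], "twist": 0}, {"translation": [0, 0, 0], "twist": 0}, {"translation": [0, 0, 10], "twist": 0}, {"translation": [0, 0, 30], "twist": 0}, {"translation": [0, 0, 40], "twist": 0}, {"translation": [0, 0, 45], "twist": 0}, {"translation": [0, 0, 40], "twist": 0}, {"translation": [0, 0, 0], "twist": 0}, {"translation": [0, 0, 0], "twist": 0}]' --grip 0.53

```text
time: 37.35
ee_pos: [0.4811, -0.4407, 0.1749]
eef_rot: [0.678, -0.201, 0.203, -0.677]
ft_force: [-0.1, 0.7, -0.9]
width: 0.0405
```

Run:
```python
from h import *
st();c=snap('wrist','w24.png');s=snap('side','s24.png')
a=s['img'][150:330,340:520,::-1];b=c['img'][100:420,100:420,::-1]
cv2.imwrite('pics/z23.png',np.hstack([cv2.resize(a,(400,400)),cv2.resize(b,(400,400))]))
```

```text
t 37.35 tcp [ 481.1 -440.7  174.9] jaw yaw -0.5800 F [-0.1  0.7 -0.9] w 40.5 q [ 0.93  0.44 -0.34  1.43  0.15  1.29 -0.01]
```

View pics/z23.png

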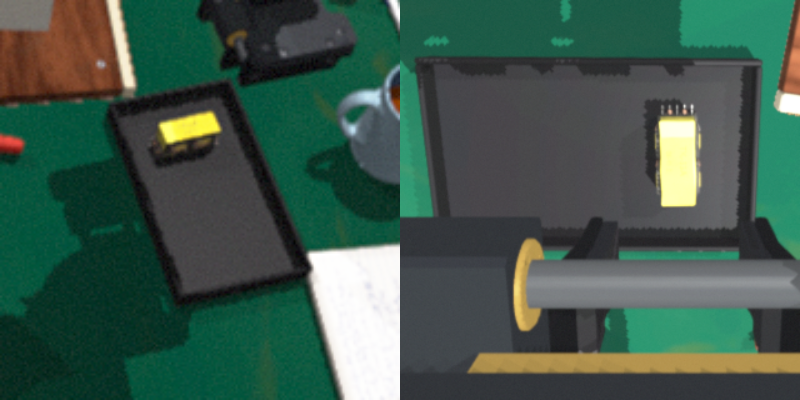

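Run:
```python
from h import *
from duts import duts
c=load('w24.png')
P=[onz(c,*p,.022) for p in [(116,150),(389,150),(385,298),(130,290)]]
print(np.round(P,4),np.linalg.norm(P[0]-P[1]),np.linalg.norm(P[1]-P[2]),np.mean([P[0],P[1]],0))
duts('w24.png',(290,150,390,300),.033)
```

```text
[[ 0.381  -0.3092  0.022 ]
 [ 0.553  -0.4222  0.022 ]
 [ 0.4885 -0.5235  0.022 ]
 [ 0.3167 -0.402   0.022 ]] 0.20586245274080778 0.12011291268120428 [ 0.46700118 -0.36573711  0.022     ]
```

Call:
jog_arm --commands '[{"translation": [2, 15, 0], "twist": 0.1}, {"translation": [4, 28, 0], "twist": 0.15}, {"translation": [4, 28, 0], "twist": 0.15}, {"translation": [4, 28, 0], "twist": 0.15}, {"translation": [4, 28, 0], "twist": 0.15}, {"translation": [4, 28, 0], "twist": 0.15}, {"translation": [4, 28, 0], "twist": 0.15}, {"translation": [4, 28, 0], "twist": 0.15}, {"translation": [4, 28, 0], "twist": 0.15}, {"translation": [4, 28, 0], "twist": 0.15}, {"translation": [4, 28, 0], "twist": 0.15}, {"translation": [4, 28, 0], "twist": 0.15}, {"translation": [4, 28, 0], "twist": 0.15}, {"translation": [4, 22, 0], "twist": 0.055}, {"translation": [4, 5, 0], "twist": 0}, {"translation": [0, 0, -20], "twist": 0}, {"translation": [0, 0, -30], "twist": 0}, {"translation": [0, 0, -25], "twist": 0}, {"translation": [0, 0, 0], "twist": 0}, {"translation": [0, 0, 0], "twist": 0}]'

```text
time: 39.45
ee_pos: [0.5386, -0.0629, 0.0982]
eef_rot: [-0.547, -0.448, 0.448, 0.547]
ft_force: [-1.4, 0.5, 1.0]
width: 0.041
```

Run:
```python
from h import *
st();c=snap('wrist','w25.png')
```

```text
t 39.45 tcp [538.6 -62.9  98.2] jaw yaw 1.3725 F [-1.4  0.5  1. ] w 41.0 q [ 0.72  0.37 -0.81  1.79  0.3   1.11  1.18]
```

View pics/w25.png

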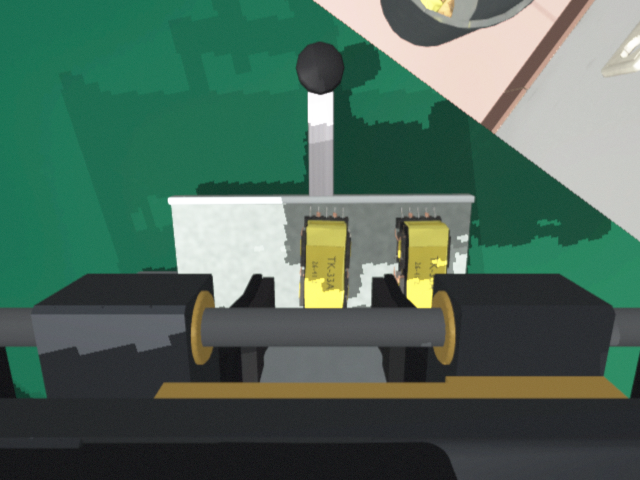

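Call:
jog_arm --commands '[{"translation": [0.5, 2, -20], "twist": 0}, {"translation": [0, 0, -25], "twist": 0}, {"translation": [0, 0, -18], "twist": 0}, {"translation": [0, 0, -8], "twist": 0}, {"translation": [0, 0, 0], "twist": 0}]'

```text
time: 40.0
ee_pos: [0.5393, -0.0605, 0.0274]
eef_rot: [-0.547, -0.449, 0.449, 0.547]
ft_force: [0.7, 0.1, 0.5]
width: 0.0415
```

Call:
jog_arm --commands '[{"translation": [0, 0, 0], "twist": 0}, {"translation": [0, 0, 0], "twist": 0}, {"translation": [0, 0, 0], "twist": 0}, {"translation": [0, 0, 0], "twist": 0}, {"translation": [0, 0, 0], "twist": 0}]' --grip 1 --grip_force 30

```text
time: 40.5
ee_pos: [0.5398, -0.0606, 0.0281]
eef_rot: [0.547, 0.449, -0.448, -0.546]
ft_force: [-0.9, -0.7, 7.0]
width: 0.0249
```

Call:
jog_arm --commands '[{"translation": [0, 0, 8], "twist": 0}, {"translation": [0, 0, 20], "twist": 0}, {"translation": [-2, 0, 30], "twist": 0}, {"translation": [-5, 0, 35], "twist": 0}, {"translation": [-7, -5, 35], "twist": 0}, {"translation": [-7, -15, 20], "twist": -0.1}, {"translation": [-7, -28, 0], "twist": -0.15}, {"translation": [-7, -30, 0], "twist": -0.15}, {"translation": [-7, -30, 0], "twist": -0.15}, {"translation": [-7, -30, 0], "twist": -0.15}, {"translation": [-7, -30, 0], "twist": -0.15}, {"translation": [-7, -30, 0], "twist": -0.15}, {"translation": [-7, -30, 0], "twist": -0.15}, {"translation": [-7, -30, 0], "twist": -0.15}, {"translation": [-7, -30, 0], "twist": -0.15}, {"translation": [-7, -28, 0], "twist": -0.15}, {"translation": [-7, -22, 0], "twist": -0.15}, {"translation": [-6, -11, 0], "twist": -0.15}, {"translation": [0, 0, 0], "twist": -0.058}, {"translation": [0, 0, 0], "twist": 0}]'

```text
time: 42.5
ee_pos: [0.435, -0.4093, 0.1753]
eef_rot: [-0.677, 0.204, -0.204, 0.677]
ft_force: [-0.1, 0.4, -0.3]
width: 0.025
```

Run:
```python
from h import *
st();c=snap('wrist','w26.png')
```

```text
t 42.5 tcp [ 435.  -409.3  175.3] jaw yaw -0.5841 F [-0.1  0.4 -0.3] w 25.0 q [ 0.99  0.33 -0.38  1.59  0.13  1.25  0.  ]
```

View pics/w26.png

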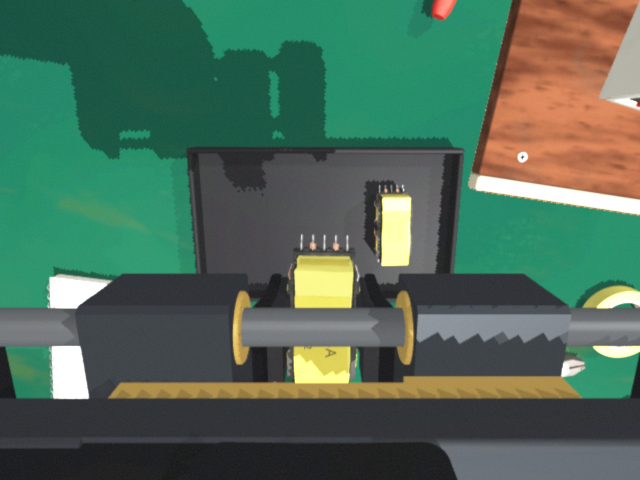

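Good: tray centred at column ~325, first transformer at (393,229), tray not moved. Lower and release.

Call:
jog_arm --commands '[{"translation": [0, 0, -20], "twist": 0}, {"translation": [0, 0, -35], "twist": 0}, {"translation": [0, 0, -35], "twist": 0}, {"translation": [0, 0, -35], "twist": 0}, {"translation": [0, 0, -20], "twist": 0}, {"translation": [0, 0, -12], "twist": 0}, {"translation": [0, 0, -9], "twist": 0}, {"translation": [0, 0, -1], "twist": 0}, {"translation": [0, 0, 0], "twist": 0}]'

```text
time: 43.45
ee_pos: [0.4356, -0.4096, 0.0089]
eef_rot: [0.677, -0.203, 0.203, -0.677]
ft_force: [1.1, -0.1, -1.3]
width: 0.0248
```

Call:
jog_arm --commands '[{"translation": [0, 0, 0], "twist": 0}, {"translation": [0, 0, 0], "twist": 0}, {"translation": [0, 0, 0], "twist": 0}, {"translation": [0, 0, 10], "twist": 0}, {"translation": [0, 0, 30], "twist": 0}, {"translation": [0, 0, 40], "twist": 0}, {"translation": [0, 0, 45], "twist": 0}, {"translation": [0, 0, 40], "twist": 0}, {"translation": [0, 0, 0], "twist": 0}]' --grip 0.53

```text
time: 44.35
ee_pos: [0.4377, -0.4111, 0.1804]
eef_rot: [0.679, -0.2, 0.206, -0.676]
ft_force: [0.3, -0.1, 0.1]
width: 0.041
```

Run:
```python
from h import *
st();c=snap('wrist','w27.png')
```

```text
t 44.35 tcp [ 437.7 -411.1  180.4] jaw yaw -0.5829 F [ 0.3 -0.1  0.1] w 41.0 q [ 0.99  0.32 -0.39  1.58  0.13  1.25  0.  ]
```

View pics/w27.png

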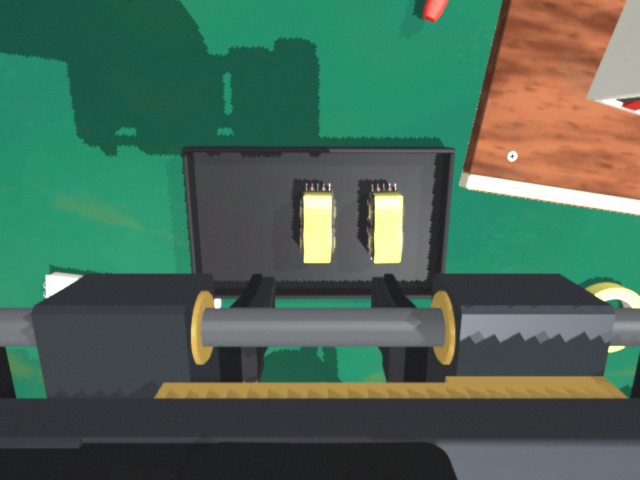

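Call:
jog_arm --commands '[{"translation": [4, 15, 0], "twist": 0.1}, {"translation": [8, 28, 0], "twist": 0.15}, {"translation": [8, 30, 0], "twist": 0.15}, {"translation": [8, 30, 0], "twist": 0.15}, {"translation": [8, 30, 0], "twist": 0.15}, {"translation": [8, 30, 0], "twist": 0.15}, {"translation": [8, 30, 0], "twist": 0.15}, {"translation": [8, 30, 0], "twist": 0.15}, {"translation": [8, 30, 0], "twist": 0.15}, {"translation": [8, 30, 0], "twist": 0.15}, {"translation": [8, 30, 0], "twist": 0.15}, {"translation": [8, 30, 0], "twist": 0.15}, {"translation": [8, 30, 0], "twist": 0.15}, {"translation": [8, 25, 0], "twist": 0.057}, {"translation": [6, 5, 0], "twist": 0}, {"translation": [0, 0, -20], "twist": 0}, {"translation": [0, 0, -30], "twist": 0}, {"translation": [0, 0, -25], "twist": 0}, {"translation": [0, 0, 0], "twist": 0}, {"translation": [0, 0, 0], "twist": 0}]'

```text
time: 46.4
ee_pos: [0.549, -0.0067, 0.0983]
eef_rot: [-0.547, -0.448, 0.448, 0.547]
ft_force: [0.7, -0.0, 0.4]
width: 0.0409
```

Run:
```python
from h import *
st();c=snap('wrist','w28.png')
```

```text
t 46.4 tcp [549.   -6.7  98.3] jaw yaw 1.3730 F [ 0.7 -0.   0.4] w 40.9 q [ 0.63  0.4  -0.84  1.77  0.32  1.12  1.06]
```

View pics/w28.png

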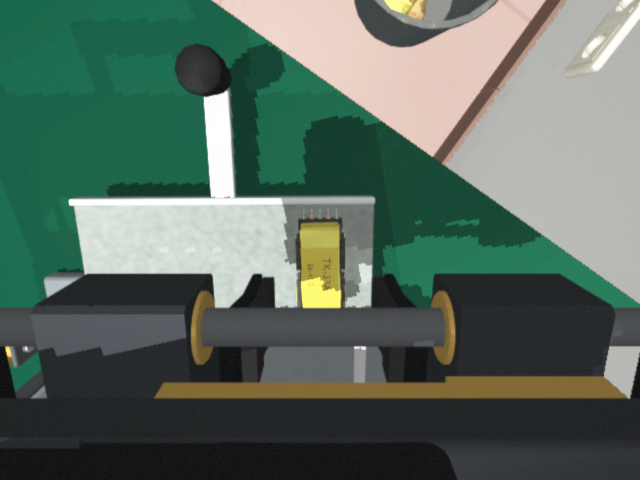

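Centred at column ~320. Descend and grip.

Call:
jog_arm --commands '[{"translation": [0, -0.5, -20], "twist": 0}, {"translation": [0, 0, -25], "twist": 0}, {"translation": [0, 0, -18], "twist": 0}, {"translation": [0, 0, -8], "twist": 0}, {"translation": [0, 0, 0], "twist": 0}]'

```text
time: 46.95
ee_pos: [0.5493, -0.0069, 0.0274]
eef_rot: [-0.547, -0.448, 0.448, 0.547]
ft_force: [0.1, -0.6, -0.3]
width: 0.0409
```

Call:
jog_arm --commands '[{"translation": [0, 0, 0], "twist": 0}, {"translation": [0, 0, 0], "twist": 0}, {"translation": [0, 0, 0], "twist": 0}, {"translation": [0, 0, 0], "twist": 0}, {"translation": [0, 0, 0], "twist": 0}]' --grip 1 --grip_force 30

```text
time: 47.45
ee_pos: [0.5497, -0.007, 0.028]
eef_rot: [0.547, 0.449, -0.448, -0.546]
ft_force: [-0.8, -0.9, 7.5]
width: 0.0248
```

Call:
jog_arm --commands '[{"translation": [0, 0, 8], "twist": 0}, {"translation": [0, 0, 20], "twist": 0}, {"translation": [-2, 0, 30], "twist": 0}, {"translation": [-5, 0, 35], "twist": 0}, {"translation": [-8, -5, 35], "twist": 0}, {"translation": [-11, -15, 20], "twist": -0.1}, {"translation": [-11, -30, 0], "twist": -0.15}, {"translation": [-11, -30, 0], "twist": -0.15}, {"translation": [-11, -30, 0], "twist": -0.15}, {"translation": [-11, -30, 0], "twist": -0.15}, {"translation": [-11, -30, 0], "twist": -0.15}, {"translation": [-11, -30, 0], "twist": -0.15}, {"translation": [-11, -30, 0], "twist": -0.15}, {"translation": [-11, -30, 0], "twist": -0.15}, {"translation": [-11, -30, 0], "twist": -0.15}, {"translation": [-11, -30, 0], "twist": -0.15}, {"translation": [-11, -30, 0], "twist": -0.15}, {"translation": [-11, -16, 0], "twist": -0.15}, {"translation": [-2, -5.5, 0], "twist": -0.057}, {"translation": [0, 0, 0], "twist": 0}]'

```text
time: 49.45
ee_pos: [0.3885, -0.379, 0.1753]
eef_rot: [-0.677, 0.204, -0.204, 0.677]
ft_force: [0.4, 0.3, -2.3]
width: 0.0245
```

Run:
```python
from h import *
st();c=snap('wrist','w29.png')
```

```text
t 49.45 tcp [ 388.5 -379.   175.3] jaw yaw -0.5854 F [ 0.4  0.3 -2.3] w 24.5 q [ 1.06  0.21 -0.42  1.73  0.09  1.22  0.03]
```

View pics/w29.png

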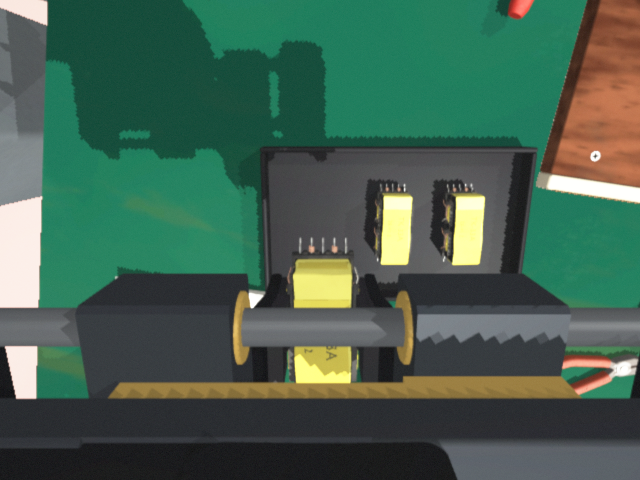

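Call:
jog_arm --commands '[{"translation": [0, 0, -20], "twist": 0}, {"translation": [0, 0, -35], "twist": 0}, {"translation": [0, 0, -35], "twist": 0}, {"translation": [0, 0, -35], "twist": 0}, {"translation": [0, 0, -20], "twist": 0}, {"translation": [0, 0, -12], "twist": 0}, {"translation": [0, 0, -9], "twist": 0}, {"translation": [0, 0, -1], "twist": 0}, {"translation": [0, 0, 0], "twist": 0}]'

```text
time: 50.4
ee_pos: [0.3897, -0.3785, 0.0089]
eef_rot: [0.677, -0.203, 0.203, -0.677]
ft_force: [-0.9, -0.4, -1.1]
width: 0.0251
```

Call:
jog_arm --commands '[{"translation": [0, 0, 0], "twist": 0}, {"translation": [0, 0, 0], "twist": 0}, {"translation": [0, 0, 0], "twist": 0}, {"translation": [0, 0, 10], "twist": 0}, {"translation": [0, 0, 30], "twist": 0}, {"translation": [0, 0, 40], "twist": 0}, {"translation": [0, 0, 45], "twist": 0}, {"translation": [0, 0, 40], "twist": 0}, {"translation": [0, 0, 0], "twist": 0}]' --grip 0.6

```text
time: 51.3
ee_pos: [0.3916, -0.3801, 0.1799]
eef_rot: [0.679, -0.2, 0.206, -0.676]
ft_force: [0.1, 0.4, 0.0]
width: 0.0347
```

Run:
```python
from h import *
st();c=snap('wrist','w30.png');s=snap('side','s30.png')
```

```text
t 51.3 tcp [ 391.6 -380.1  179.9] jaw yaw -0.5828 F [0.1 0.4 0. ] w 34.7 q [ 1.07  0.21 -0.43  1.72  0.09  1.22  0.03]
```

View pics/w30.png

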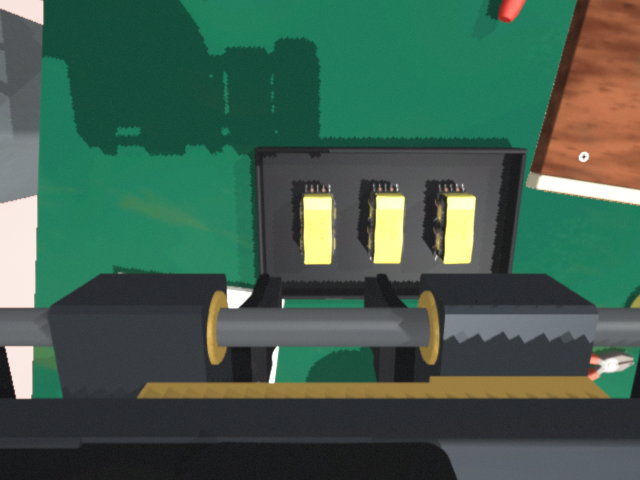

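View pics/s30.png

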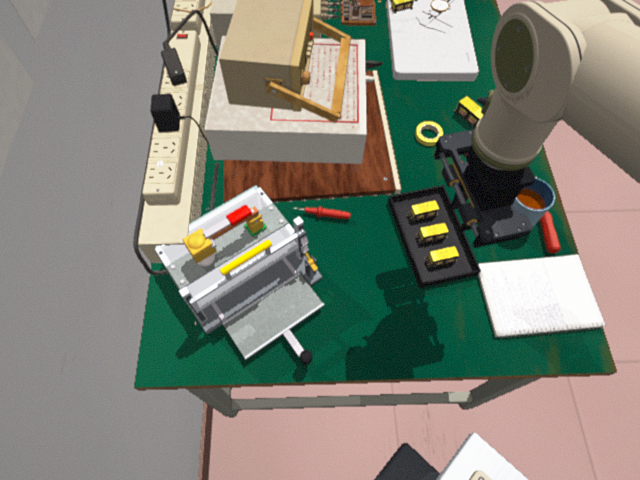

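Call:
jog_arm --commands '[{"translation": [3, 15, 0], "twist": 0.1}, {"translation": [4, 25, 0], "twist": 0.15}, {"translation": [4, 25, 0], "twist": 0.15}, {"translation": [4, 25, 0], "twist": 0.15}, {"translation": [4, 25, 0], "twist": 0.15}, {"translation": [4, 25, 0], "twist": 0.15}, {"translation": [4, 25, 0], "twist": 0.15}, {"translation": [4, 25, 0], "twist": 0.15}, {"translation": [4, 25, 0], "twist": 0.15}, {"translation": [4, 25, 0], "twist": 0.15}, {"translation": [4, 25, 0], "twist": 0.15}, {"translation": [4, 25, 0], "twist": 0.15}, {"translation": [3, 25, 0], "twist": 0.15}, {"translation": [0, 19, -10], "twist": 0.063}, {"translation": [0, 0, -20], "twist": 0}, {"translation": [0, 0, -35], "twist": 0}, {"translation": [0, 0, -30], "twist": 0}, {"translation": [0, 0, 0], "twist": 0}, {"translation": [0, 0, 0], "twist": 0}]' --grip 0.5

```text
time: 53.3
ee_pos: [0.4385, -0.0439, 0.0778]
eef_rot: [-0.545, -0.45, 0.45, 0.546]
ft_force: [-0.2, -0.3, 1.5]
width: 0.0433
```

Run:
```python
from h import *
st();c=snap('wrist','w31.png')
```

```text
t 53.3 tcp [438.5 -43.9  77.8] jaw yaw 1.3794 F [-0.2 -0.3  1.5] w 43.3 q [ 0.79  0.15 -0.83  2.06  0.13  0.99  1.28]
```

View pics/w31.png

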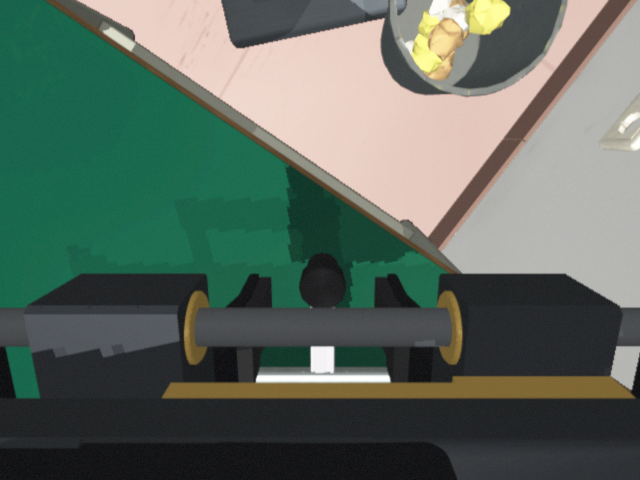

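Knob centred at (323,280). Descend and grip.

Call:
jog_arm --commands '[{"translation": [0.5, -0.3, -15], "twist": 0}, {"translation": [0, 0, -20], "twist": 0}, {"translation": [0, 0, -14], "twist": 0}, {"translation": [0, 0, 0], "twist": 0}]'

```text
time: 53.75
ee_pos: [0.4391, -0.0446, 0.0286]
eef_rot: [-0.545, -0.45, 0.45, 0.546]
ft_force: [-0.5, 0.0, -0.1]
width: 0.0434
```

Call:
jog_arm --commands '[{"translation": [0, 0, 0], "twist": 0}, {"translation": [0, 0, 0], "twist": 0}, {"translation": [0, 0, 0], "twist": 0}, {"translation": [0, 0, 0], "twist": 0}, {"translation": [0, 0, 0], "twist": 0}]' --grip 1 --grip_force 30

```text
time: 54.25
ee_pos: [0.4401, -0.0445, 0.0296]
eef_rot: [0.546, 0.45, -0.45, -0.545]
ft_force: [-1.4, 2.0, 6.3]
width: 0.02
```

Call:
jog_arm --commands '[{"translation": [3, -0.6, 0], "twist": 0}, {"translation": [5, -1, 0], "twist": 0}, {"translation": [8, -1.5, 0], "twist": 0}, {"translation": [8, -1.6, 0], "twist": 0}, {"translation": [8, -1.5, 0], "twist": 0}, {"translation": [8, -1.6, 0], "twist": 0}, {"translation": [8, -1.5, 0], "twist": 0}, {"translation": [8, -1.6, 0], "twist": 0}, {"translation": [8, -1.5, 0], "twist": 0}, {"translation": [8, -1.6, 0], "twist": 0}, {"translation": [8, -1.5, 0], "twist": 0}, {"translation": [8, -1.6, 0], "twist": 0}, {"translation": [6, -1.2, 0], "twist": 0}, {"translation": [5, -1, 0], "twist": 0}, {"translation": [4, -0.8, 0], "twist": 0}, {"translation": [2, -0.4, 0], "twist": 0}, {"translation": [1, -0.2, 0], "twist": 0}, {"translation": [0, 0, 0], "twist": 0}, {"translation": [0, 0, 0], "twist": 0}]'

```text
time: 56.15
ee_pos: [0.5461, -0.0651, 0.0297]
eef_rot: [0.545, 0.45, -0.45, -0.545]
ft_force: [-1.7, 1.7, 5.8]
width: 0.0195
```

Call:
jog_arm --commands '[{"translation": [1, -0.2, 0], "twist": 0}, {"translation": [1, -0.2, 0], "twist": 0}, {"translation": [0, 0, 0], "twist": 0}]'

```text
time: 56.45
ee_pos: [0.5462, -0.0652, 0.0296]
eef_rot: [-0.544, -0.449, 0.451, 0.546]
ft_force: [-11.5, 1.7, 17.0]
width: 0.02
```

Call:
jog_arm --commands '[{"translation": [0.6, -0.1, 0], "twist": 0}, {"translation": [0, 0, 0], "twist": 0}]'

```text
time: 56.65
ee_pos: [0.5462, -0.0652, 0.0296]
eef_rot: [-0.544, -0.449, 0.452, 0.546]
ft_force: [-15.1, 3.3, 18.1]
width: 0.0207
```

Against the inner stop (545.9→546.2 vs. start 545.8). Back off the command, release and look.

Call:
jog_arm --commands '[{"translation": [-2, 0.4, 0], "twist": 0}, {"translation": [0, 0, 0], "twist": 0}]'

```text
time: 56.85
ee_pos: [0.5461, -0.0652, 0.0297]
eef_rot: [-0.545, -0.45, 0.45, 0.545]
ft_force: [-4.5, 1.7, 7.7]
width: 0.0201
```

Call:
jog_arm --commands '[{"translation": [0, 0, 0], "twist": 0}, {"translation": [0, 0, 0], "twist": 0}, {"translation": [0, 0, 0], "twist": 0}, {"translation": [0, 0, 0], "twist": 0}, {"translation": [0, 0, 15], "twist": 0}, {"translation": [-5, 0, 35], "twist": 0}, {"translation": [-15, 0, 50], "twist": 0}, {"translation": [-20, 0, 50], "twist": 0}, {"translation": [-30, -30, 50], "twist": 0}, {"translation": [-20, -50, 0], "twist": 0}, {"translation": [-20, -50, 0], "twist": 0}, {"translation": [0, -50, 0], "twist": 0}, {"translation": [0, -50, 0], "twist": 0}, {"translation": [0, -50, 0], "twist": 0}, {"translation": [0, -50, 0], "twist": 0}, {"translation": [0, -50, 0], "twist": 0}, {"translation": [0, -50, 0], "twist": 0}, {"translation": [0, 0, 0], "twist": 0}, {"translation": [0, 0, 0], "twist": 0}]' --grip 0.5

```text
time: 58.75
ee_pos: [0.448, -0.4818, 0.2117]
eef_rot: [-0.545, -0.45, 0.449, 0.546]
ft_force: [0.9, 0.6, -0.4]
width: 0.0436
```

Run:
```python
from h import *
st();s=snap('side','s32.png');t=snap('top','t32.png')
a=s['img'][170:340,130:350,::-1];cv2.imwrite('pics/z24.png',cv2.resize(a,None,fx=3.5,fy=3.5,interpolation=cv2.INTER_CUBIC))
a=t['img'][130:290,170:340,::-1];cv2.imwrite('pics/z25.png',cv2.resize(a,None,fx=3.6,fy=3.6,interpolation=cv2.INTER_CUBIC))
```

```text
t 58.75 tcp [ 448.  -481.8  211.7] jaw yaw 1.3785 F [ 0.9  0.6 -0.4] w 43.6 q [ 1.13  0.46 -0.53  1.36  0.23  1.39  1.98]
```

View pics/z24.png

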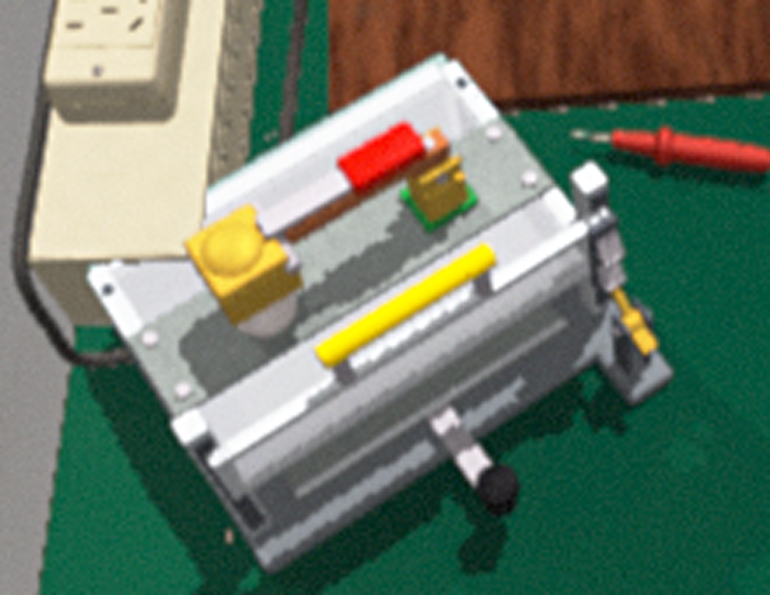

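View pics/z25.png

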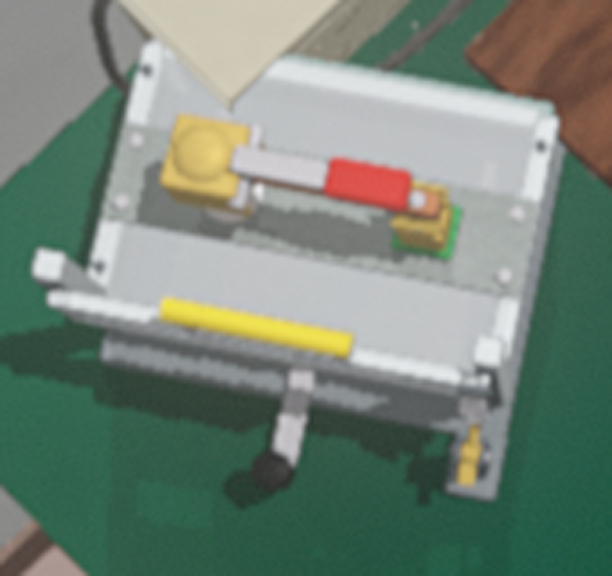

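View pics/s32.png

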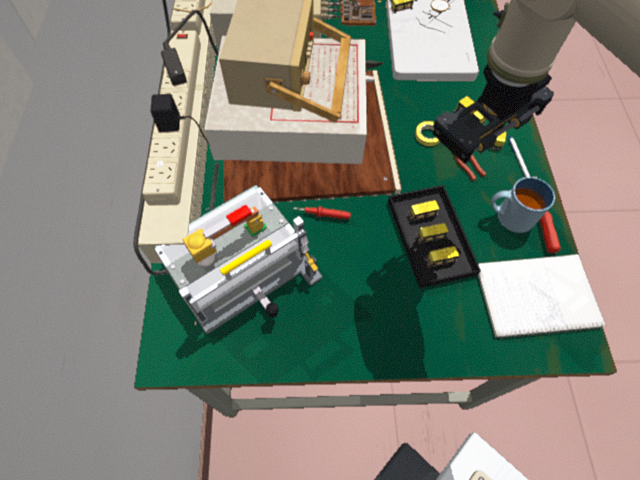

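Run:
```python
from h import *
s=load('s32.png');t=load('t32.png')
def m(c,lo,hi,box):
    h=cv2.cvtColor(c['img'],cv2.COLOR_RGB2HSV);k=cv2.inRange(h,lo,hi);x0,y0,x1,y1=box;z=np.zeros_like(k);z[y0:y1,x0:x1]=k[y0:y1,x0:x1]
    b=max(cv2.findContours(z,0,1)[0],key=cv2.contourArea);q=cv2.moments(b);return (q['m10']/q['m00'],q['m01']/q['m00'])
R=((0,170,100),(6,255,255));Y=((24,150,100),(34,255,255))
print('grip',tri(t,m(t,*R,(255,165,290,195)),s,m(s,*R,(220,200,255,230))))
print('bar',tri(t,m(t,*Y,(210,205,272,235)),s,m(s,*Y,(215,238,275,278))))
print('knob',tri(t,(170+271/3.6,130+469/3.6),s,(130+497/3.5,170+489/3.5)))
```

```text
grip (array([ 0.66771514, -0.11591671,  0.18983342]), np.float64(0.009783182562192879))
bar (array([ 0.60556031, -0.07612147,  0.17242624]), np.float64(0.0003914508115529537))
knob (array([ 0.54613682, -0.06452485,  0.04864851]), np.float64(0.0018195519628588697))
```

Run:
```python
from h import *
s=load('s32.png');t=load('t32.png')
print('grip',tri(t,(272.3,181),s,(239.1,214.9)))
print('dome',tri(t,(170+203/3.6,130+150/3.6),s,(130+231/3.5,170+247/3.5)))
b=np.array([.7008,-.0446,.130]);lx=np.array([-.191,-.982,0])
p=b+lx*.086+np.array([0,0,.0265]);print(p,proj(t,p),proj(s,p))
p=b+lx*.083+np.array([0,0,.040]);print(p,proj(t,p),proj(s,p))
```

```text
grip (array([ 0.68203356, -0.12838508,  0.15456265]), np.float64(0.0009052894604332767))
dome (array([ 0.70006846, -0.04324853,  0.15192763]), np.float64(0.0012488113395348404))
[ 0.684374 -0.129052  0.1565  ] [272.69647847 179.68405826] [238.08127542 213.24854008]
[ 0.684947 -0.126106  0.17    ] [270.21228232 177.31106233] [235.50518101 210.1981211 ]
```

```bash
python3 -c "
from bench import *
print(close_job())"
```

```text
the job is handed in; nothing more can be done
None
```

The job is done as asked and handed in at about 59 s of the 208 s allowed.

1. **Earthing link:** I raised the lever to about 0.65 rad, set the coupler over the ball with the blade in the fork, and pressed the lever down to its stop. It held firm at 15 N.
2. **Gate:** I lifted it past the upper notch and let it hang there.
3. **Unloading:** I drew the carriage out to its stop and laid all three transformers side by side on the tray floor. The tray had been knocked aside by about 2 cm, so I measured it again before placing.
4. **Carriage:** I pushed it empty back in, against its inner stop at about 15 N.

**Last checks, from the side and top cameras:**

| Check | Measured | Expected |
|---|---|---|
| Lever grip height | 155 mm | 153–160 mm when locked down |
| Coupler dome height | 152 mm | about 156 mm when seated |
| Gate bar height | 172 mm | 170 mm at the upper notch |
| Knob position | within about 1 mm of its position at the start | fully in |

The pictures show the blade in the fork, three separate transformers inside the tray, and the red probe where it lay. The arm was clear of everything.

One automatic colour-mask reading of the lever grip gave 190 mm, with its two camera rays 10 mm apart. The mask box had cut the red area off, and repeating it with pixels picked by hand gave the 155 mm above, with the rays 1 mm apart. No other check disagreed.

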